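# Zero the hood-angle reading, then hold the sprung hood at its index

### The arm

A 6-joint arm with a two-finger parallel gripper is mounted at the origin on the work surface. World frame = base frame: x ahead of the robot, y to its left, z up, the work surface at z = 0. Lengths are in mm, angles in rad, forces in N, time in s.
With the tool pointing down it reaches from about 350 to 975 mm from the base axis. Payload 7.1 kg.
Tool frame: the origin (TCP) lies midway between the tips of the shut fingers; the grasp point (between the pads) lies 19 mm behind it; y points along the fingers, z is the direction in which the jaws open and shut, and the axes are right-handed (so a half turn about y gives the same grasp; the last joint's range is limited). The gripper opens to 88 mm and grips with 3 to 60 N. Pads are 20 mm wide; open, the fingers measure 115 mm over their backs; the gripper's body (75 mm by 178 mm) begins 61 mm behind the grasp point.
Start: joints at [1.321, 0.423, 1.63, -0, 1.089, -0.019], TCP at [142.941, 608.418, 222.675] pointing down, gripper open.
Joint ranges: [-3, 3], [-0.9, 2.11], [0.09, 2.58], [-1.31, 4.45], [0.11, 2.69], [-2.54, 2.54]. Speed limits (rad/s): [2.39, 2.39, 3.01, 3.14, 3.14, 3.14].

### API

Orientations are given as a rotation vector (axis times angle).
In Python, from station import robot, viewer, search_frame gives the robot as it stands. The module is installed in compiled form; this text tells all that it offers.
- The arm moves only by the tool carry_out, never from a script. Its argument "deltas" is one flat list of numbers, 7 for each row, row after row: the shift along the tool's x, y, z scaled (see below), then the turn, a rotation vector about the tool's x, y, z scaled (see below), then the gripper's target within -1 to 1 (fully open at 1, half-way at 0, shut at -1). A call has 1 to 20 rows; each row shifts and turns the commanded pose from where the row before left it, along the tool's axes as they then stand; what a row does not reach is not made up. The controller multiplies each number of a shift by 120 mm and each number of a turn by 2 rad. A row lasts 1/12 s, in which the tool goes at most 41.7 mm and 7.16 degrees, less where a joint would pass 70% of its speed; a pose out of reach is approached as far as the arm can. A call with a number of a shift or a turn outside -1 to 1 is refused whole. A call with a gripper value outside its range is refused whole. The fingers move at their own pace and stop on an object; "grip_force" is the grip in N (left out, the last holds). Time passes only in rows, so rows that do not move let the fingers close. It gives the time, the measured TCP pose, the force and the opening at its end, in the units of the state.
- robot.get_state(): the state, without advancing time (a new reading comes with each control period).
- viewer.get_image(name): name is "scene" or "side" or "wrist"; returns (picture, depth): 384x512x3 uint8, red, green, blue; 384x512 float32, mm along the optical axis (not along the pixel's ray), 0 where there is no reading.
- viewer.camera_info(name): a dict with "vertical_fov" (degrees; the focal length in pixels is half the picture's height over the tangent of half this angle, whatever the lens; pixels are square), "cx", "cy" (the principal point, pixels), "world_to_cam" (4x4, takes a point from world to camera coordinates). Camera axes: x right, y up, looking along -z (the intrinsics and any distortion apply to the point x, -y, -z); pixel columns grow to the right and rows downward; lengths in mm; the calibration is good to about 2 mm. A picture is of the moment at which its call begins: read the wrist's pose just before it. camera_info takes no time and is no camera call; for the wrist camera it gives the pose at the moment of the call.
- robot.finish_job(): hands the job in, once; it reports no verdict.
Trained networks look in the newest picture that a camera, given by its name, has taken for a name from the list of things; names that differ only in an ending like _2 or _b are one class to them, and where a whole thing is asked for, a point or a joint stands for the part that bears it (a point fixed in the world has none). Each returns a list of dicts, best first, with "p" (0 to 1); they miss things now and then, are a little off and sometimes report something else, mostly with a low value. They report only what shows in the picture. A call takes as long as a camera call.
- search_frame(name, camera): "pixel" ([column, row] in pixels, amid what is visible of it).
The state is a dict: "time_s": time; "q": joint angles; "joint_velocities": joint speeds; "joint_torque": joint torques, N m; "position": TCP position; "orientation": TCP orientation; "contact_force": force on the tool from outside, world axes, zero at the start; "moment": the same for the moment, N m; "opening": opening from 0.0 (shut) to 1.0 (fully open).
Only numpy, scipy, OpenCV 4.12 (cv2) and the standard library are available. Lean on these libraries where they do the work, as an engineer would, in place of code of your own. Each camera call takes 0.05 s, during which the arm holds its last target.

### The job

Check the hood of the heating station: while the hood is still shut, zero its angle reading by pressing the recessed button on top of the controller fully down with the stylus, then stand the stylus back in its own holder and let go of it. Then lift the sprung hood by its knob until its pointer stands at the index clip on the quadrant, and finish holding it there, still, by the knob. Do not shift the index clip, and leave everything else on the bench where it is.

Things in the scene. Friction and masses are not known exactly. Their poses are not given: they have to be found in the camera images.
- stylus_grip (a point): centre of the stylus's fat grey handle. The stylus is a turned probe 127 mm long (45 g) that stands upright, point down, in the hole of an aluminium block; handle 18 mm in diameter, from 38 mm below this point to 37 mm above it; below the handle a flat shoulder and a thin steel shank 8 mm in diameter, 52 mm long, tapering to a 4.4 mm point. Its z axis points from the point to the handle. (A wooden brush, bristles up, stands in another block of the same make: not this one.)
- stylus_tip (a point): the point of the stylus, on its axis 90 mm below stylus_grip
- stylus_holder_mouth (a point): centre of the mouth of the stylus's hole, on top of its fixed aluminium block 50 x 50 x 55 mm (this point is 55 mm above the bench; z up, x and y along the block's sides). Round through hole 10.5 mm wide with a 2 mm chamfer; the stylus's shank goes in and its shoulder rests on the block, so that the seated stylus_grip is 38 mm straight above this point
- zero_mouth (a point): centre of the rim of the round black collar on top of the blue controller (a fixed box 150 x 180 x 85 mm, z up, x to its rear). The collar is 36 mm outside, its hole 17 mm wide, its rim 99 mm above the bench (14 mm above the box). The grey zero button lies in the hole, its top 6 mm below this point; no finger fits in
- zero_button (a joint): travel of the zero button straight down, m: 0 = up, 0.004 = fully down; it springs back. It starts to yield at about 1.7 N and is fully down at about 3.9 N
- hood_hinge (a point): middle of the hood's hinge line, 83 mm above the bench at the rear of the fixed white heating station (body 200 x 240 x 75 mm). Its y axis is the hinge line, its x axis points from the hood's front to its rear, z up
- hood (a joint): opening of the hood, rad: 0 = shut, grows as the front edge swings up and back, at most 1.0. The hood is a clear panel in an aluminium frame 200 x 240 mm and 12 mm thick (0.35 to 0.57 kg) hinged at the rear with torsion springs that pull it shut; holding it at the index takes 4 to 10 N upwards at the knob and it falls shut when let go
- hood_knob (a point): the hood's black turned knob; this point is the centre of its grip. Straight cylinder 24 mm in diameter from 11 mm below to 12 mm above this point (along its z), domed top at 17 mm, a thinner neck below, standing on the middle of the hood's front frame bar, whose top is 26 mm below this point. With the hood shut the point is 196 mm in front of the hinge line and 32 mm above it (115 mm above the bench); its axes turn with the hood and agree with hood_hinge's when it is shut
- hood_pointer (a point): end of the flat pointer on the hood's right-hand edge, 109 mm from the hinge line; it swings with the hood along the inside of the quadrant
- index_tip (a point): middle of the index clip's inner edge, 110 mm from the hinge line. The index is a dark block 14 mm wide along the arc with a brass thumb nut, clamped by friction on the steel quadrant (arc strip with engraved lines, its top end 190 mm above the bench) at the station's right-hand side as seen from the robot (hood_hinge's -y side). When the hood is at the index, hood_pointer is at this point
- index (a joint): where the index clip is set, rad, counted like hood: the hood is at the index when both values are equal. Differs from start to start, 0.40 to 0.85

How it is judged:
By the outcome, as a careful person would: the job done as asked, in the order asked, and still so for the second after the job is handed in, while the arm keeps its last pose, push and grip.
It also fails if it takes over 72 s, if anything falls off the work surface, if the arm or the gripper's body presses on something with over 40 N, if the wrist force passes 120 N, or if a joint passes its speed limit or range.

## Working session

There is one attempt and no reset: what is moved stays moved. The work goes in short steps, Python scripts to look and compute and a tool call to move; the robot and the scene stay as the last step left them, time stands still between calls to the robot, and variables do not carry over. Pictures are saved under pics/ and viewed, and the job is handed in when it is done.

Besides the shell and the picture viewer there is one more tool, called after "Emit:" by a JSON object that holds its "fn" and its "kwargs", one argument or row to a line. carry_out: Moves the arm, as the interface text tells. Shifts and turns lie within -1 to 1; 1 stands for 120 mm of shift or 2 rad of turn. Its arguments: {"type":"object","properties":{"deltas":{"type":"array"},"grip_force":{"type":"number"}},"required":["deltas"]}

```bash
mkdir -p pics; ls
cat > h.py <<'E'
import numpy as np, cv2
from station import robot, viewer, search_frame
from scipy.spatial.transform import Rotation as R
def snap(cam,fn):
    info=viewer.camera_info(cam); im,d=viewer.get_image(cam)
    cv2.imwrite('pics/'+fn+'.png',im[:,:,::-1]); np.savez('pics/'+fn+'.npz',im=im,d=d,W=info['world_to_cam'],f=192/np.tan(np.radians(info['vertical_fov'])/2),c=[info['cx'],info['cy']])
    return im,d,info
def load(fn): return np.load('pics/'+fn+'.npz')
def unproj(L,u,v,z=None,plane_z=None):
    f=float(L['f']);c=L['c'];W=np.linalg.inv(L['W'])
    ray=np.array([(u-c[0])/f,-(v-c[1])/f,-1.])
    o=W[:3,3]; r=W[:3,:3]@ray
    if plane_z is not None: return o+r*(plane_z-o[2])/r[2]
    return o+r*z
def proj(L,p):
    q=L['W']@np.append(p,1); f=float(L['f']);c=L['c']
    return c[0]+f*q[0]/-q[2], c[1]-f*q[1]/-q[2]
E
python3 - <<'E'
from h import *
print(robot.get_state())
for c in ['scene','side','wrist']:
    im,d,i=snap(c,c+'0'); print(c,i)
    for n in ['stylus_grip','stylus_holder_mouth','zero_mouth','hood_knob','hood_pointer','index_tip','hood_hinge']:
        print(n,[(np.round(r['pixel']),round(r['p'],2)) for r in search_frame(n,c)][:3])
E
```

```text
pics
{'time_s': 0.0, 'q': array([ 1.32099042e+00,  4.23806908e-01,  1.63068020e+00, -1.61517955e-06,
        1.08858214e+00, -1.89876566e-02]), 'joint_velocities': array([-0.00039849,  0.00065634, -0.00130416,  0.0004972 , -0.00074822,
        0.0004509 ]), 'joint_torque': array([ 2.40097379e-04, -5.44611096e+01, -2.73676246e+01,  6.44880719e-02,
        2.23900226e-02, -1.03353518e-04]), 'position': array([142.81694931, 607.90397916, 221.92672703]), 'orientation': array([-1.56465431,  0.18140188, -0.18109269]), 'contact_force': array([-0.14980087,  0.02540584,  0.17407097]), 'moment': array([-0.01296714, -0.00205698,  0.00543826]), 'opening': 1.0020241104075087}
scene {'vertical_fov': 51.94221162104092, 'cx': 252.27563745210693, 'cy': 187.94600565397374, 'world_to_cam': array([[ 1.42896365e-01,  9.89422151e-01,  2.49887268e-02,
        -5.73668083e+01],
       [-5.26933146e-01,  5.46811546e-02,  8.48145878e-01,
         2.33213021e+02],
       [ 8.37807907e-01, -1.34364351e-01,  5.29173065e-01,
        -1.62579890e+03],
       [ 0.00000000e+00,  0.00000000e+00,  0.00000000e+00,
    
[... 1013 characters left out ...]
er [(array([243., 162.]), 0.8)]
index_tip [(array([259., 169.]), 0.48)]
hood_hinge [(array([265., 165.]), 0.91), (array([257., 172.]), 0.16)]
wrist {'vertical_fov': 61.79918619356983, 'cx': 254.9624435582151, 'cy': 196.87196975210296, 'world_to_cam': array([[ 2.28421128e-01,  9.73562349e-01,  3.74782100e-04,
        -6.24474336e+02],
       [-9.30270991e-01,  2.18377421e-01, -2.94800247e-01,
         3.56999276e+01],
       [-2.87088265e-01,  6.69899559e-02,  9.55558828e-01,
        -3.90683484e+02],
       [ 0.00000000e+00,  0.00000000e+00,  0.00000000e+00,
         1.00000000e+00]])}
stylus_grip []
stylus_holder_mouth []
zero_mouth []
hood_knob []
hood_pointer []
index_tip []
hood_hinge []
```

View pics/scene0.png

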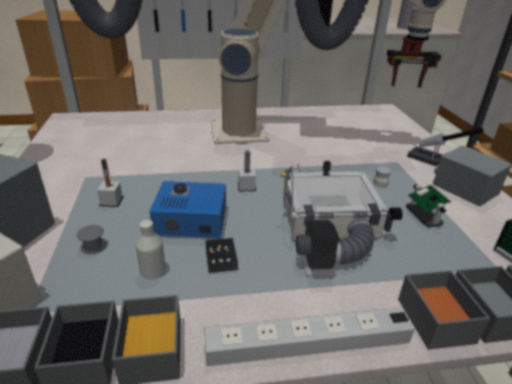

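View pics/side0.png

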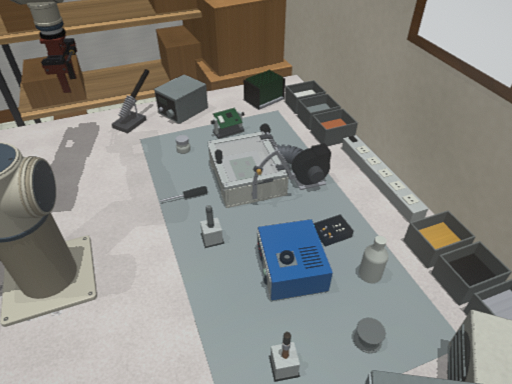

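```bash
python3 - <<'E'
from h import *
S=load('scene0');D=load('side0')
for n,s,d in [('grip',(247,160),(206,218)),('holder',(248,179),(213,237)),('zero',(191,206),(291,260)),('knob',(332,193),(244,159)),('index',(288,173),(259,169)),('hinge',(332,215),(265,165))]:
    A=[]
    for L,p in ((S,s),(D,d)):
        o=unproj(L,*p,z=0); r=unproj(L,*p,z=1)-o; r/=np.linalg.norm(r); A.append((o,r))
        print(n,'depthpt',np.round(unproj(L,*p,z=L['d'][p[1],p[0]])))
    M=np.stack([A[0][1],-A[1][1]],1); t=np.linalg.lstsq(M,A[1][0]-A[0][0],rcond=None)[0]
    a=A[0][0]+t[0]*A[0][1]; b=A[1][0]+t[1]*A[1][1]; print('  tri',np.round((a+b)/2,1),np.round(np.linalg.norm(a-b),1))
s=robot.get_state(); print(R.from_rotvec(s['orientation']).as_matrix().round(3))
E
python3 -c "
import cv2
for n,b in (('scene0',(140,110,380,250)),('side0',(160,110,340,300))):
    i=cv2.imread('pics/'+n+'.png')[b[1]:b[3],b[0]:b[2]]; cv2.imwrite('pics/'+n+'z.png',cv2.resize(i,None,fx=3,fy=3,interpolation=cv2.INTER_CUBIC))
"
```

```text
grip depthpt [437. -24.  99.]
grip depthpt [422. -22.  87.]
  tri [420.9 -22.7  89. ] 3.0
holder depthpt [461. -23.  45.]
holder depthpt [430. -47.  32.]
  tri [430.4 -25.2  20. ] 18.5
zero depthpt [ 652. -197.   89.]
zero depthpt [ 573. -241.   95.]
  tri [ 591.3 -201.4   44.3] 7.7
knob depthpt [628. 186.  87.]
knob depthpt [605. 183.  86.]
  tri [609.5 193.9  75.5] 2.1
index depthpt [619.  60. 152.]
index depthpt [605.  52. 146.]
  tri [606.6  60.8 142.1] 6.5
hinge depthpt [725. 154.  85.]
hinge depthpt [657. 134.  83.]
  tri [674.6 175.7  46.8] 0.6
[[ 0.973  0.     0.229]
 [-0.229  0.     0.973]
 [ 0.    -1.     0.   ]]
```

View pics/scene0z.png

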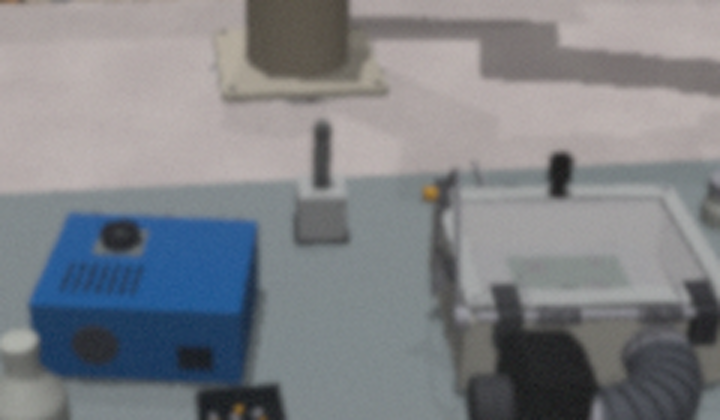

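View pics/side0z.png

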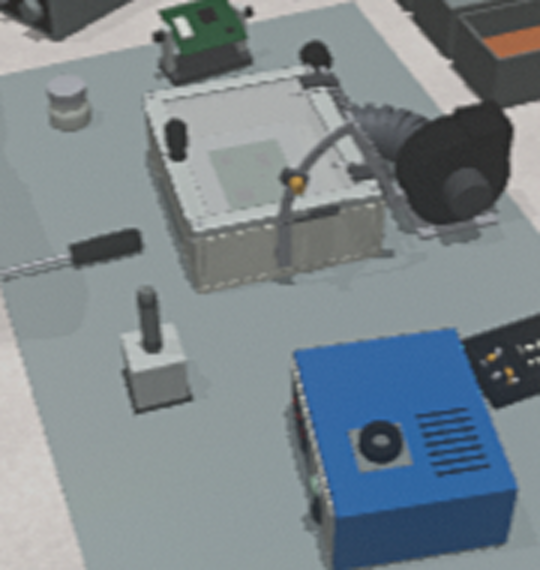

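The scene view looks from the far side. The stylus is at about (247,161), the controller collar at (181,188) and the knob at (327,167). In the side view they are at (210,216), (287,257) and (219,156), with the index clip at about (257,170). Some of the network hits, such as the knob at (332,193), landed mid-hood, so I'll triangulate from hand-picked pixels.

```bash
cat >> h.py <<'E'
def tri(obs):
    A=np.zeros((3,3));b=np.zeros(3);rs=[]
    for L,p in obs:
        o=unproj(L,*p,z=0); r=unproj(L,*p,z=1)-o; r/=np.linalg.norm(r); P=np.eye(3)-np.outer(r,r); A+=P;b+=P@o; rs.append((P,o))
    x=np.linalg.solve(A,b); return x,[np.linalg.norm(P@(x-o)) for P,o in rs]
E
python3 - <<'E'
from h import *
S=load('scene0');D=load('side0')
for n,s,d in [('styl top',(247.3,151),(209.3,206.5)),('styl bot',(247.3,172),(211,226)),('zero',(180.7,188),(287,257)),('knob',(327,168),(219,156)),('clipnut',(283.5,174),(258.5,171))]:
    x,r=tri([(S,s),(D,d)]); print(n,x.round(1),np.round(r,1))
E
```

```text
styl top [433.7 -23.4 127.4] [0.4 0.4]
styl bot [432.  -22.5  52.5] [1.5 1.5]
zero [ 568.6 -224.3   91.4] [1.6 1.6]
knob [528.7 199.1 108.7] [0.8 0.8]
clipnut [602.7  51.5 139.8] [0.4 0.4]
```

Emit:
{"fn": "carry_out", "kwargs": {
  "deltas": [0.178,-0.0125,-0.228,0,0,0,1,0.178,-0.0125,-0.228,0,0,0,1,0.178,-0.0125,-0.228,0,0,0,1,0.178,-0.0125,-0.228,0,0,0,1,0.178,-0.0125,-0.228,0,0,0,1,0.178,-0.0125,-0.228,0,0,0,1,0.178,-0.0125,-0.228,0,0,0,1,0.178,-0.0125,-0.228,0,0,0,1,0.178,-0.0125,-0.228,0,0,0,1,0.178,-0.0125,-0.228,0,0,0,1,0.178,-0.0125,-0.228,0,0,0,1,0.178,-0.0125,-0.228,0,0,0,1,0.178,-0.0125,-0.228,0,0,0,1,0.178,-0.0125,-0.228,0,0,0,1,0.178,-0.0125,-0.228,0,0,0,1,0.178,-0.0125,-0.228,0,0,0,1,0.178,-0.0125,-0.228,0,0,0,1,0.178,-0.0125,-0.228,0,0,0,1,0.178,-0.0125,-0.228,0,0,0,1,0.178,-0.0125,-0.228,0,0,0,1]
}}

```text
time_s: 2.87
position: [434.1, -23.8, 253.1]
orientation: [-1.563, 0.181, -0.182]
contact_force: [0.3, 0.6, 1.3]
opening: 1.002
```

Emit:
{"fn": "carry_out", "kwargs": {
  "deltas": [0,0,0,0,-0.03,0,1,0,0,0,0,-0.03,0,1,0,0,0,0,-0.03,0,1,0,0,0,0,-0.0255,0,1,0,0,0,0,0,0,1,0,0,0,0,0,0,1]
}}

```text
time_s: 3.37
position: [433.6, -22.0, 252.7]
orientation: [-1.571, 0.001, -0.001]
contact_force: [-0.5, -0.1, 0.7]
opening: 1.0
```

Run:
```python
from h import *
s=robot.get_state(); print(s['time_s'],s['position'],s['q'],s['contact_force']);print(R.from_rotvec(s['orientation']).as_matrix().round(3))
im,d,i=snap('wrist','w1'); L=load('w1'); print('cam',np.linalg.inv(L['W'])[:3,3])
for p in [(433,-23,130),(433,-23,55)]: print(proj(L,p))
```

```text
3.3667 [433.63531635 -22.02074945 252.7411994 ] [-7.81499463e-02  9.53319867e-02  2.00166564e+00  2.06621428e-06
  1.04442702e+00 -1.64750710e+00] [-0.47999259 -0.10472137  0.69519804]
[[ 1.     0.     0.001]
 [-0.001 -0.     1.   ]
 [ 0.    -1.    -0.   ]]
cam [352.23523257 -22.46012414 414.13377421]
(np.float64(254.4840002124636), np.float64(189.63773033299287))
(np.float64(254.57996306756013), np.float64(171.70623392916085))
```

View pics/w1.png

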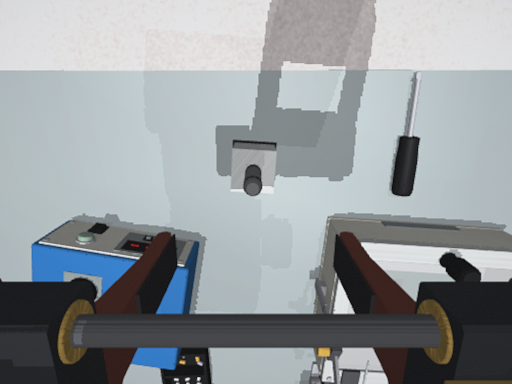

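The wrist view shows the seated stylus with its cap at about (253,186) and its block around it. The prediction was (254.5,189.6), so my estimate is about 3 mm off. I'll refine it.

Run:
```python
from h import *
L=load('w1'); im=L['im']; b=(20,120,300,300)
z=cv2.resize(im[b[1]:b[3],b[0]:b[2],::-1],None,fx=2.8,fy=2.8,interpolation=cv2.INTER_CUBIC); cv2.imwrite('pics/w1z.png',z)
z=cv2.resize(im[135:205,220:290,::-1],None,fx=8,fy=8,interpolation=cv2.INTER_CUBIC); cv2.imwrite('pics/w1y.png',z)
d=L['d']; print(d[175:198:2,253]); print([unproj(L,c,r,z=d[r,c]).round() for c,r in ((253,186),(240,160),(270,160))])
```

```text
[309.39047 300.65152 297.1083  295.81006 293.82294 294.94357 295.6249
 295.73026 297.4141  297.28064 302.84064 433.0906 ]
[array([430., -24., 129.]), array([419., -39.,  55.]), array([420.,  -5.,  54.])]
```

View pics/w1y.png

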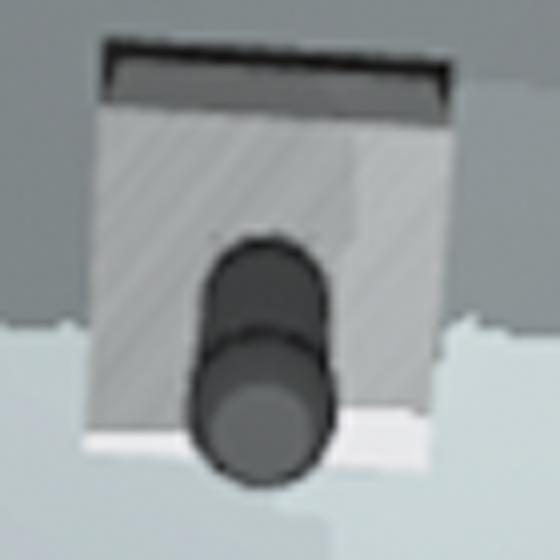

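View pics/w1z.png

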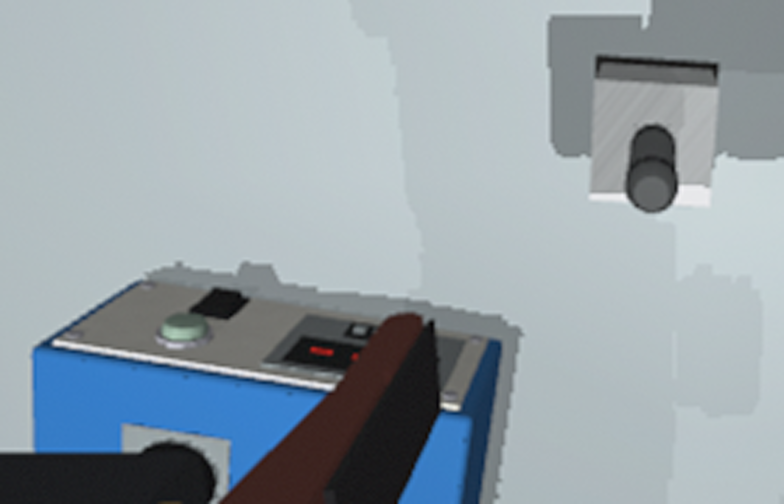

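Emit:
{"fn": "carry_out", "kwargs": {
  "deltas": [-0.0133,0.15,-0.0167,0,0,0,1,0,0.17,0,0,0,0,1,0,0.17,0,0,0,0,1,0,0.17,0,0,0,0,1,0,0.17,0,0,0,0,1,0,0.17,0,0,0,0,1,0,0.17,0,0,0,0,1,0,0.15,0,0,0,0,1,0,0.1,0,0,0,0,1,0,0,0,0,0,0,1,0,0,0,0,0,0,1,0,0,0,0,0,0,1],
  "grip_force": 40
}}

```text
time_s: 4.42
position: [432.6, -24.0, 82.9]
orientation: [-1.571, -0.001, -0.001]
contact_force: [-0.2, 0.2, 0.5]
opening: 1.0
```

Run:
```python
from h import *
s=robot.get_state(); print(s['time_s'],s['position'],s['contact_force'])
snap('wrist','w2'); snap('side','s2')
```

```text
4.4167 [432.60162088 -23.97846235  82.87691553] [-0.17209326  0.21721792  0.52411824]
```

View pics/w2.png

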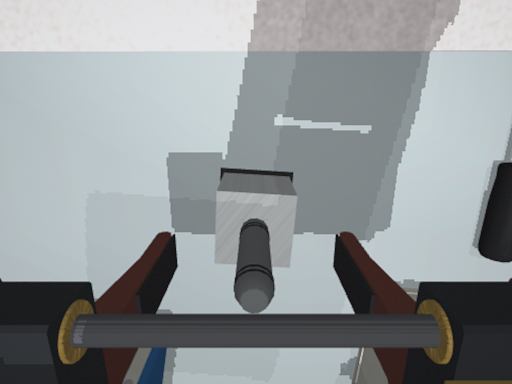

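The stylus stands midway between the fingers, cap at (254,290), so I'll close on it.

Emit:
{"fn": "carry_out", "kwargs": {
  "deltas": [0,0,0,0,0,0,-1,0,0,0,0,0,0,-1,0,0,0,0,0,0,-1,0,0,0,0,0,0,-1,0,0,0,0,0,0,-1,0,0,0,0,0,0,-1,0,0,0,0,0,0,-1,0,0,0,0,0,0,-1,0,0,0,0,0,0,-1,0,0,0,0,0,0,-1,0,0,0,0,0,0,-1,0,0,0,0,0,0,-1],
  "grip_force": 40
}}

```text
time_s: 5.52
position: [432.0, -24.0, 82.2]
orientation: [-1.571, -0.0, 0.0]
contact_force: [-0.2, -0.1, -0.1]
opening: 0.195
```

Run:
```python
from h import *
s=robot.get_state(); print(s['time_s'],s['position'],s['contact_force'],s['moment'],s['opening']*88)
snap('wrist','w3')
```

```text
5.5167 [431.99993238 -23.99468175  82.24782748] [-0.19886969 -0.08026404 -0.0546486 ] [0.0512914  0.03779942 0.01938628] 17.18000497826666
```

View pics/w3.png

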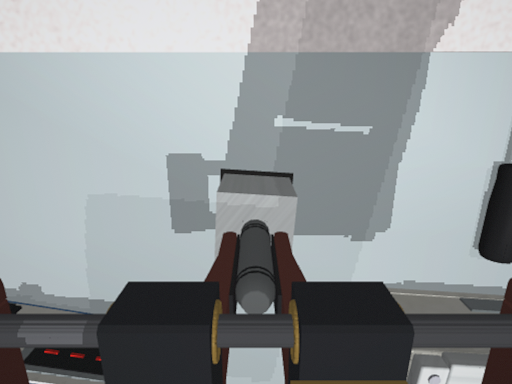

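Emit:
{"fn": "carry_out", "kwargs": {
  "deltas": [0,-0.05,0,0,0,0,-1,0,-0.1,0,0,0,0,-1,0,-0.15,0,0,0,0,-1,0,-0.2,0,0,0,0,-1,0,-0.2,0,0,0,0,-1,0,-0.2,0,0,0,0,-1,0,-0.2,0,0,0,0,-1,0.1,0,-0.15,0,0,0,-1,0.1,0,-0.15,0,0,0,-1,0.1,0,-0.15,0,0,0,-1,0.1,0,-0.15,0,0,0,-1,0.1,0,-0.15,0,0,0,-1,0.1,0,-0.15,0,0,0,-1,0.1,0,-0.15,0,0,0,-1,0.1,0,-0.15,0,0,0,-1,0.1,0,0,0,0,0,-1,0,0,0,0,0,0,-1,0,0,0,0,0,0,-1]
}}

```text
time_s: 7.07
position: [539.9, -167.3, 214.1]
orientation: [-1.57, 0.0, 0.001]
contact_force: [0.3, 1.0, -0.0]
opening: 0.194
```

Run:
```python
from h import *
s=robot.get_state(); print(s['time_s'],s['position'],s['contact_force'],s['moment'],s['opening']*88)
snap('wrist','w4');L=load('w4'); snap('side','s4')
print(search_frame('zero_mouth','wrist')); print(proj(L,(568.6,-224.3,99)))
for n in ['w4','s4']: cv2.imwrite('pics/x.png',L['im'])
```

```text
7.0667 [ 539.8757047  -167.34062894  214.12974082] [ 0.29471293  1.02815515 -0.03289826] [0.00547294 0.02178823 0.00697875] 17.03255642573455
[{'pixel': [201.6, 205.2], 'p': 0.95}]
(np.float64(193.87321758204476), np.float64(222.55663696901044))
```

View pics/w4.png

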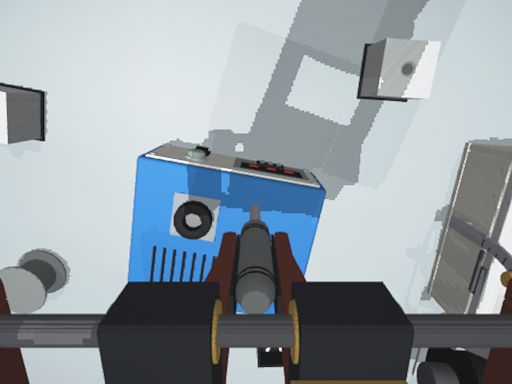

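View pics/s4.png

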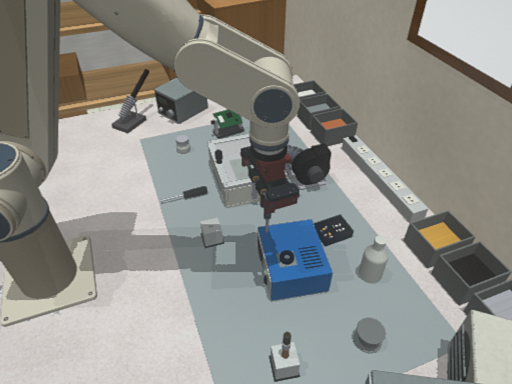

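The stylus is held upright. The collar ring is at about (193,219), close to the prediction of (194,222.5), and the empty holder hole is at about (407,69).

Run:
```python
from h import *
L=load('w4'); im=L['im']
z=cv2.resize(im[185:255,160:290,::-1],None,fx=6,fy=6,interpolation=cv2.INTER_CUBIC); cv2.imwrite('pics/w4z.png',z)
z=cv2.resize(im[30:110,350:450,::-1],None,fx=6,fy=6,interpolation=cv2.INTER_CUBIC); cv2.imwrite('pics/w4y.png',z)
d=L['d']
print('hole',unproj(L,407,69,plane_z=55), 'tip pred',proj(L,(540.,-167.9,134.9)), proj(L,(540.,-167.9,262)))
print([unproj(L,c,r,z=d[r,c]).round(1) for c,r in ((205,219),(180,219),(193,207),(193,231))])
```

```text
hole [432.5693501  -26.25487696  55.        ] tip pred (np.float64(254.89205980848374), np.float64(205.71594334177163)) (np.float64(254.9699543755715), np.float64(304.33763167132304))
[array([ 565.4, -214. ,   98.2]), array([ 565.5, -237.1,   98. ]), array([ 554. , -224.6,   97.3]), array([ 577.6, -225.9,   97.7])]
```

View pics/w4z.png

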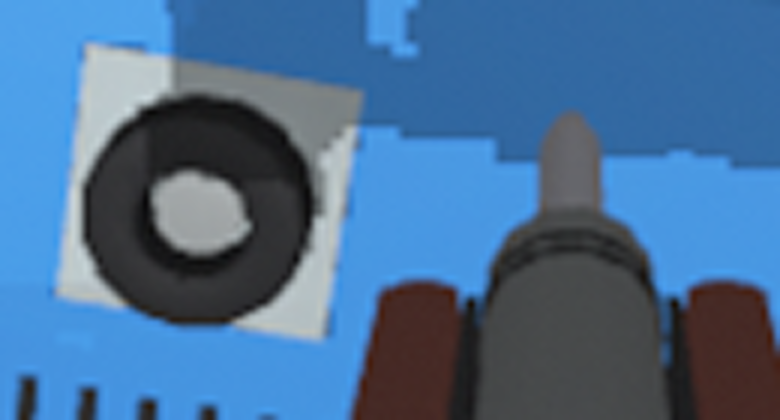

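View pics/w4y.png

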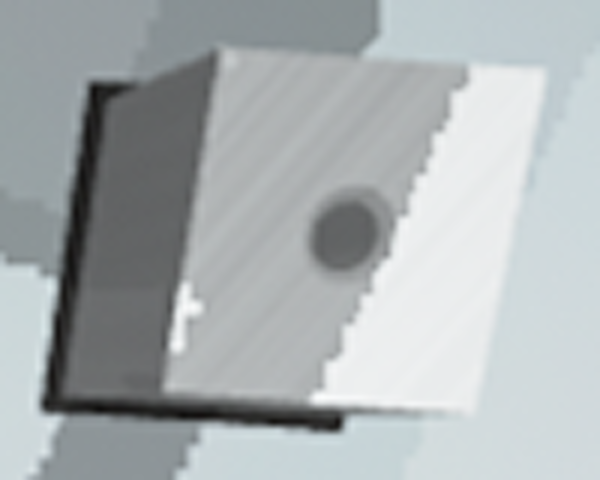

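Run:
```python
from h import *
L=load('w4'); S=load('scene0');D=load('side0')
print(unproj(L,193.1,219.8,plane_z=99),unproj(S,180.7,188,plane_z=99),unproj(D,287,256.7,plane_z=99))
print(tri([(L,(193.1,219.8)),(D,(287,256.7)),(S,(180.7,188))]))
```

```text
[ 565.87319588 -224.86202508   99.        ] [ 579.13146429 -222.39607126   99.        ] [ 566.4250372  -230.54915686   99.        ]
(array([ 568.638396  , -224.92484258,   92.25195218]), [np.float64(1.3180002287397363), np.float64(0.858297939489977), np.float64(1.982766314745586)])
```

Emit:
{"fn": "carry_out", "kwargs": {
  "deltas": [0.0548,0,-0.1188,0,0,0,-1,0.0548,0,-0.1188,0,0,0,-1,0.0548,0,-0.1188,0,0,0,-1,0.0548,0,-0.1188,0,0,0,-1,0,0.12,0,0,0,0,-1,0,0.12,0,0,0,0,-1,0,0,0,0,0,0,-1,0,0,0,0,0,0,-1]
}}

```text
time_s: 7.88
position: [566.1, -225.8, 184.8]
orientation: [-1.57, 0.002, 0.001]
contact_force: [0.3, 0.4, -0.3]
opening: 0.195
```

Run:
```python
from h import *
s=robot.get_state(); print(s['time_s'],s['position'],s['contact_force'],s['opening']*88)
snap('wrist','w5');L=load('w5'); snap('side','s5')
a=cv2.resize(L['im'][170:270,195:315,::-1],None,fx=3.3,fy=3.3,interpolation=cv2.INTER_CUBIC)
b=cv2.resize(load('s5')['im'][200:300,240:340,::-1],None,fx=3.3,fy=3.3,interpolation=cv2.INTER_CUBIC)
cv2.imwrite('pics/c5.png',np.hstack([a,b]))
```

```text
7.8833 [ 566.1134555  -225.84208022  184.79052061] [ 0.27651436  0.37902544 -0.31335955] 17.132009034621753
```

View pics/c5.png

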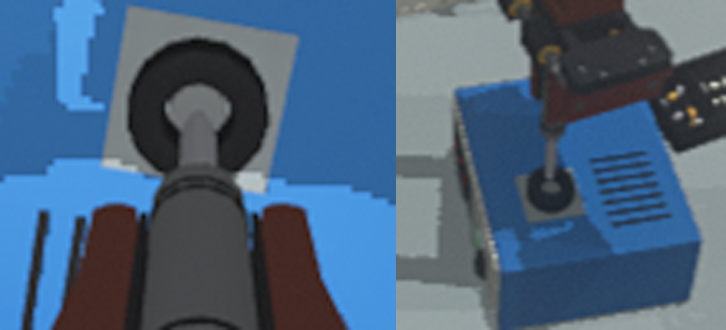

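The point is above the hole in both views. I'll lower it, watching the force.

Emit:
{"fn": "carry_out", "kwargs": {
  "deltas": [0,0.05,0,0,0,0,-1,0,0.05,0,0,0,0,-1,0,0,0,0,0,0,-1,0,0,0,0,0,0,-1]
}}

```text
time_s: 8.32
position: [566.1, -224.8, 173.1]
orientation: [-1.571, 0.0, 0.001]
contact_force: [-0.4, 0.3, -0.3]
opening: 0.193
```

Emit:
{"fn": "carry_out", "kwargs": {
  "deltas": [0,0.01,0,0,0,0,-1,0,0.01,0,0,0,0,-1,0,0,0,0,0,0,-1,0,0,0,0,0,0,-1]
}}

```text
time_s: 8.65
position: [566.7, -225.0, 171.4]
orientation: [-1.571, -0.001, -0.0]
contact_force: [0.1, 0.6, 0.5]
opening: 0.194
```

Emit:
{"fn": "carry_out", "kwargs": {
  "deltas": [0,0.01,0,0,0,0,-1,0,0.01,0,0,0,0,-1,0,0,0,0,0,0,-1,0,0,0,0,0,0,-1]
}}

```text
time_s: 8.98
position: [566.6, -225.1, 168.8]
orientation: [-1.571, -0.001, -0.0]
contact_force: [0.9, -0.1, 3.5]
opening: 0.196
```

Emit:
{"fn": "carry_out", "kwargs": {
  "deltas": [0,0.01,0,0,0,0,-1,0,0,0,0,0,0,-1,0,0,0,0,0,0,-1]
}}

```text
time_s: 9.23
position: [566.7, -225.1, 168.0]
orientation: [-1.571, -0.001, -0.0]
contact_force: [0.0, 0.6, 5.8]
opening: 0.195
```

Emit:
{"fn": "carry_out", "kwargs": {
  "deltas": [0,0.01,0,0,0,0,-1,0,0,0,0,0,0,-1,0,0,0,0,0,0,-1,0,0,0,0,0,0,-1]
}}

```text
time_s: 9.57
position: [567.0, -225.2, 167.6]
orientation: [-1.571, -0.001, -0.001]
contact_force: [-0.6, 1.2, 11.8]
opening: 0.191
```

The force rose to 11.8 N against a hard stop, well above the 3.9 N needed, so the button is fully down. Now back to the spot over the holder.

Emit:
{"fn": "carry_out", "kwargs": {
  "deltas": [0,-0.04,0,0,0,0,-1,0,-0.06,0,0,0,0,-1,0,-0.1,0,0,0,0,-1,0,-0.1,0,0,0,0,-1,0,-0.1,0,0,0,0,-1,-0.0933,0,0.1396,0,0,0,-1,-0.0933,0,0.1396,0,0,0,-1,-0.0933,0,0.1396,0,0,0,-1,-0.0933,0,0.1396,0,0,0,-1,-0.0933,0,0.1396,0,0,0,-1,-0.0933,0,0.1396,0,0,0,-1,-0.0933,0,0.1396,0,0,0,-1,-0.0933,0,0.1396,0,0,0,-1,-0.0933,0,0.1396,0,0,0,-1,-0.0933,0,0.1396,0,0,0,-1,-0.0933,0,0.1396,0,0,0,-1,-0.0929,0,0.1396,0,0,0,-1,0,0,0,0,0,0,-1,0,0,0,0,0,0,-1]
}}

```text
time_s: 11.15
position: [432.3, -23.7, 215.2]
orientation: [-1.571, -0.003, 0.0]
contact_force: [0.1, -0.7, -0.9]
opening: 0.201
```

Emit:
{"fn": "carry_out", "kwargs": {
  "deltas": [0,0.2,0,0,0,0,-1,0,0.2,0,0,0,0,-1,0,0.1917,0,0,0,0,-1,0,0,0,0,0,0,-1,0,0,0,0,0,0,-1]
}}

```text
time_s: 11.57
position: [432.1, -24.6, 143.0]
orientation: [-1.571, 0.002, 0.001]
contact_force: [0.4, 0.1, -0.4]
opening: 0.19
```

Run:
```python
from h import *
s=robot.get_state(); print(s['time_s'],s['position'],s['contact_force'],s['opening']*88)
snap('wrist','w6');L=load('w6'); snap('side','s6')
a=cv2.resize(L['im'][160:280,195:315,::-1],None,fx=3.3,fy=3.3,interpolation=cv2.INTER_CUBIC)
b=cv2.resize(load('s6')['im'][160:280,160:260,::-1],None,fx=3.3,fy=3.3,interpolation=cv2.INTER_CUBIC)
cv2.imwrite('pics/c6.png',np.hstack([a,b]))
p=np.array([432.,-24,s['position'][2]-79.2]); print('tip pred',proj(L,p),'hole',proj(L,(432,-24,55)))
```

```text
11.5667 [432.13795434 -24.62070706 143.01196797] [ 0.40609209  0.14356868 -0.38532441] 16.7593562156853
tip pred (np.float64(256.4220854608939), np.float64(205.5278953502542)) hole (np.float64(256.3752289758918), np.float64(202.09304314914814))
```

View pics/c6.png

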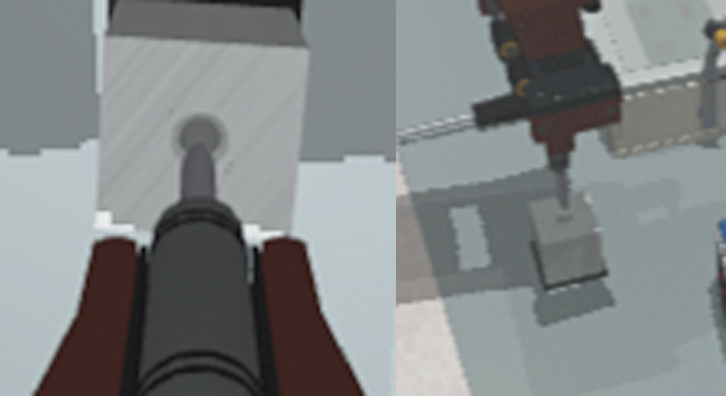

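The point is over the hole, with the tip at (255,205) and the hole at (256,201) as predicted. Inserting now.

Emit:
{"fn": "carry_out", "kwargs": {
  "deltas": [0,0.06,0,0,0,0,-1,0,0.04,0,0,0,0,-1,0,0.04,0,0,0,0,-1,0,0,0,0,0,0,-1]
}}

```text
time_s: 12.0
position: [431.6, -24.0, 125.9]
orientation: [-1.571, 0.001, 0.001]
contact_force: [0.7, -0.4, -0.1]
opening: 0.199
```

Emit:
{"fn": "carry_out", "kwargs": {
  "deltas": [0,0.06,0,0,0,0,-1,0,0.08,0,0,0,0,-1,0,0,0,0,0,0,-1]
}}

```text
time_s: 12.25
position: [431.0, -23.9, 108.1]
orientation: [-1.571, 0.002, 0.002]
contact_force: [-0.6, 0.1, 0.2]
opening: 0.193
```

Emit:
{"fn": "carry_out", "kwargs": {
  "deltas": [0,0.08,0,0,0,0,-1,0,0.08,0,0,0,0,-1,0,0.04,0,0,0,0,-1,0,0,0,0,0,0,-1]
}}

```text
time_s: 12.58
position: [431.1, -23.9, 84.3]
orientation: [-1.571, 0.002, 0.002]
contact_force: [-0.8, 0.5, -0.0]
opening: 0.197
```

Emit:
{"fn": "carry_out", "kwargs": {
  "deltas": [0,0.012,0,0,0,0,-1,0,0.01,0,0,0,0,-1,0,0,0,0,0,0,-1,0,0,0,0,0,0,-1]
}}

```text
time_s: 12.92
position: [432.2, -24.0, 83.2]
orientation: [-1.571, -0.0, -0.0]
contact_force: [0.2, 0.2, -0.0]
opening: 0.191
```

Emit:
{"fn": "carry_out", "kwargs": {
  "deltas": [0,0.008,0,0,0,0,-1,0,0,0,0,0,0,-1,0,0,0,0,0,0,-1]
}}

```text
time_s: 13.17
position: [432.2, -24.0, 82.2]
orientation: [-1.571, -0.001, -0.0]
contact_force: [-0.1, 0.0, 0.3]
opening: 0.197
```

Emit:
{"fn": "carry_out", "kwargs": {
  "deltas": [0,0.006,0,0,0,0,-1,0,0,0,0,0,0,-1,0,0,0,0,0,0,-1]
}}

```text
time_s: 13.42
position: [432.4, -24.0, 82.1]
orientation: [-1.571, -0.001, -0.0]
contact_force: [-2.7, 0.4, 11.4]
opening: 0.192
```

The shoulder is on the block: 11 N at the original height. I'll ease off and let go.

Emit:
{"fn": "carry_out", "kwargs": {
  "deltas": [0,-0.005,0,0,0,0,-1,0,0,0,0,0,0,-1,0,0,0,0,0,0,1,0,0,0,0,0,0,1,0,0,0,0,0,0,1,0,0,0,0,0,0,1,0,0,0,0,0,0,1,0,0,0,0,0,0,1,0,0,0,0,0,0,1,0,0,0,0,0,0,1,0,0,0,0,0,0,1,0,0,0,0,0,0,1,0,0,0,0,0,0,1]
}}

```text
time_s: 14.5
position: [432.0, -24.0, 81.9]
orientation: [-1.571, -0.0, 0.0]
contact_force: [-0.2, -0.0, -1.1]
opening: 0.977
```

Emit:
{"fn": "carry_out", "kwargs": {
  "deltas": [0,-0.1,0,0,0,0,1,0,-0.2,0,0,0,0,1,0,-0.25,0,0,0,0,1,0,-0.25,0,0,0,0,1,0,-0.25,0,0,0,0,1,0,-0.2,0,0,0,0,1,0,0,0,0,0,0,1,0,0,0,0,0,0,1]
}}

```text
time_s: 15.17
position: [432.8, -24.1, 233.1]
orientation: [-1.571, -0.003, -0.002]
contact_force: [0.5, 0.3, -0.2]
opening: 0.998
```

Run:
```python
from h import *
s=robot.get_state(); print(s['time_s'],s['position'],s['contact_force'],s['opening']*88)
snap('wrist','w7');L=load('w7')
print(proj(L,(432,-24,130)),proj(L,(432,-24,55)), 'knob',proj(L,(528.7,199,115)))
```

```text
15.1667 [432.81641955 -24.05594212 233.09917879] [ 0.46802367  0.32626789 -0.21746503] 87.78554942581626
(np.float64(255.68911522009552), np.float64(195.35527773250408)) (np.float64(255.5614666872133), np.float64(175.05977483579)) knob (np.float64(479.4657401683503), np.float64(283.8978860838308))
```

View pics/w7.png

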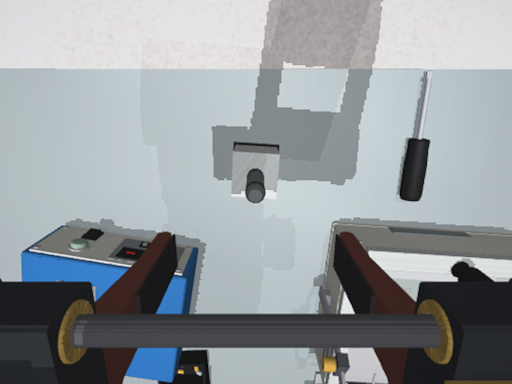

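The stylus is seated upright (cap at (255,192), block around it) and free of the fingers. Next I'll go up and over to look at the hood.

Emit:
{"fn": "carry_out", "kwargs": {
  "deltas": [0.0385,-0.101,0.181,0,0,0,1,0.0385,-0.101,0.181,0,0,0,1,0.0385,-0.101,0.181,0,0,0,1,0.0385,-0.101,0.181,0,0,0,1,0.0385,-0.101,0.181,0,0,0,1,0.0385,-0.101,0.181,0,0,0,1,0.0385,-0.101,0.181,0,0,0,1,0.0385,-0.101,0.181,0,0,0,1,0,0,0,0,0,0,1,0,0,0,0,0,0,1]
}}

```text
time_s: 16.05
position: [468.6, 150.2, 327.4]
orientation: [-1.572, -0.0, 0.003]
contact_force: [0.6, 0.1, 0.1]
opening: 1.002
```

Run:
```python
from h import *
s=robot.get_state(); print(s['time_s'],s['position'],s['contact_force'],s['opening']*88)
snap('wrist','w8');L=load('w8')
for n in ['hood_knob','hood_pointer','index_tip','hood_hinge']: print(n,search_frame(n,'wrist'))
print('knob',proj(L,(528.7,199,115)))
```

```text
16.05 [468.56682478 150.21286738 327.41679699] [0.59858629 0.05197631 0.09087597] 88.15393451112816
hood_knob [{'pixel': [271.1, 251.6], 'p': 0.97}, {'pixel': [179.8, 281.8], 'p': 0.62}]
hood_pointer [{'pixel': [272.3, 247.9], 'p': 0.79}, {'pixel': [136.6, 129.2], 'p': 0.35}]
index_tip [{'pixel': [267.0, 254.8], 'p': 0.65}, {'pixel': [180.3, 281.5], 'p': 0.55}]
hood_hinge [{'pixel': [265.5, 255.0], 'p': 0.8}]
knob (np.float64(294.645852000386), np.float64(217.47834964852512))
```

View pics/w8.png

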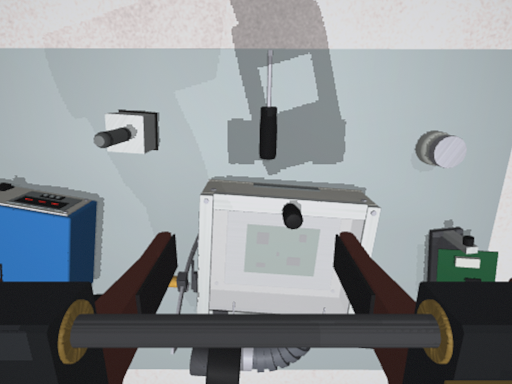

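The knob is at about (292,216). The hood's front edge runs from (207,186) to (372,198), and the clip and nut are at about (182,281). I'll zoom in for the yaw.

Run:
```python
from h import *
L=load('w8'); im=L['im']
cv2.imwrite('pics/w8z.png',cv2.resize(im[165:325,160:390,::-1],None,fx=3.4,fy=3.4,interpolation=cv2.INTER_CUBIC))
D=load('side0');cv2.imwrite('pics/s0y.png',cv2.resize(D['im'][120:220,200:320,::-1],None,fx=6,fy=6,interpolation=cv2.INTER_CUBIC))
```

```text
(no output)
```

View pics/w8z.png

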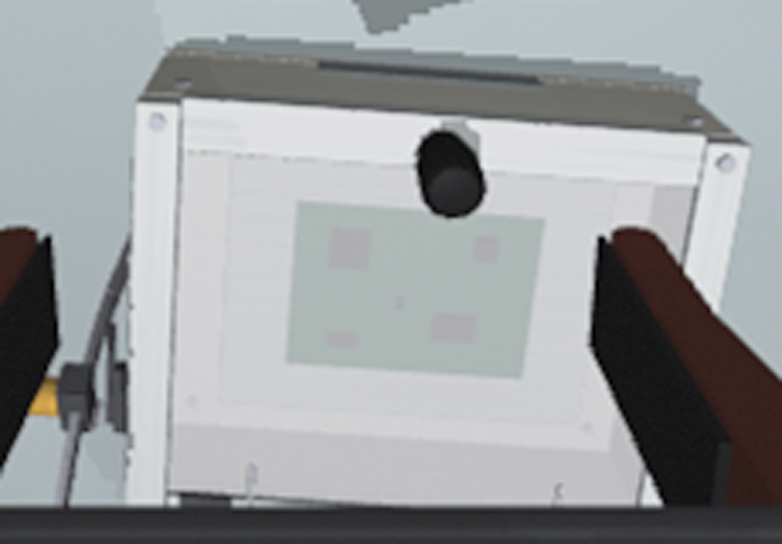

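View pics/s0y.png

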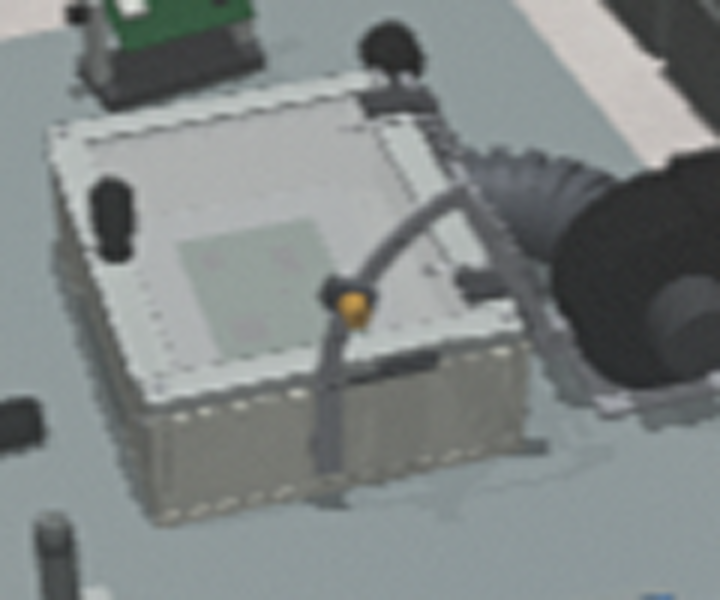

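Run:
```python
from h import *
L=load('w8');D=load('side0');S=load('scene0')
z=lambda p:(160+p[0]/3.4,165+p[1]/3.4)
a=unproj(L,*z((135,100)),plane_z=89);b=unproj(L,*z((749,146)),plane_z=89)
print(a,b,np.linalg.norm(b-a)); yv=(b-a)/np.linalg.norm(b-a); print('yaw',np.arctan2(-yv[0],yv[1]))
kt=unproj(L,*z((455,185)),plane_z=131);print('knob top',kt,'mid front', (a+b)/2)
kn=tri([(L,z((452,168))),(D,(200+112/6,120+218/6))]);print('knob tri',kn)
c,r=tri([(L,z((77,395))),(D,(200+345/6,120+292/6))]);print('clip',c,r)
n,r=tri([(L,z((40,397))),(D,(200+353/6,120+308/6))]);print('nut',n,r)
```

```text
[506.87005294  77.68408211  89.        ] [524.77970743 314.72460236  89.        ] 237.71614156953754
yaw -0.0754119636285608
knob top [525.12154349 196.00240097 131.        ] mid front [515.82488018 196.20434223  89.        ]
knob tri (array([527.35233593, 197.62859952, 107.92338055]), [np.float64(0.09991170234119424), np.float64(0.09991170234125804)])
clip [603.38905739  60.56709923 140.71102961] [np.float64(0.0622375974563431), np.float64(0.062237597456168955)]
nut [602.85164889  47.38569554 141.72541037] [np.float64(0.6011098345080974), np.float64(0.6011098345082099)]
```

Emit:
{"fn": "carry_out", "kwargs": {
  "deltas": [0,0,0,0,0.0377,0,1,0.089,0.2,0.0845,0,0,0,1,0.089,0.2,0.0845,0,0,0,1,0.089,0.2,0.0845,0,0,0,1,0.089,0.2,0.0845,0,0,0,1,0.089,0.2,0.0845,0,0,0,1,0,0,0,0,0,0,1,0,0,0,0,0,0,1,0,0,0,0,0,0,1]
}}

```text
time_s: 17.05
position: [525.9, 195.6, 209.6]
orientation: [-1.57, 0.06, -0.059]
contact_force: [0.5, 0.1, -0.5]
opening: 1.001
```

Run:
```python
from h import *
s=robot.get_state(); print(s['time_s'],s['position'],s['contact_force'],s['opening']*88);print(R.from_rotvec(s['orientation']).as_matrix().round(4))
snap('wrist','w9');L=load('w9'); print(proj(L,(526,196.5,132)),proj(L,(526,196.5,89)))
cv2.imwrite('pics/w9z.png',cv2.resize(L['im'][130:310,120:390,::-1],None,fx=2.9,fy=2.9,interpolation=cv2.INTER_CUBIC))
```

```text
17.05 [525.87316998 195.64389805 209.56150477] [ 0.50261087  0.0550391  -0.45581387] 88.05490944690537
[[ 9.971e-01 -1.000e-04  7.570e-02]
 [-7.570e-02 -2.000e-04  9.971e-01]
 [-1.000e-04 -1.000e+00 -2.000e-04]]
(np.float64(256.77050178249544), np.float64(206.2197502754499)) (np.float64(256.521078824925), np.float64(191.05361619337384))
```

View pics/w9z.png

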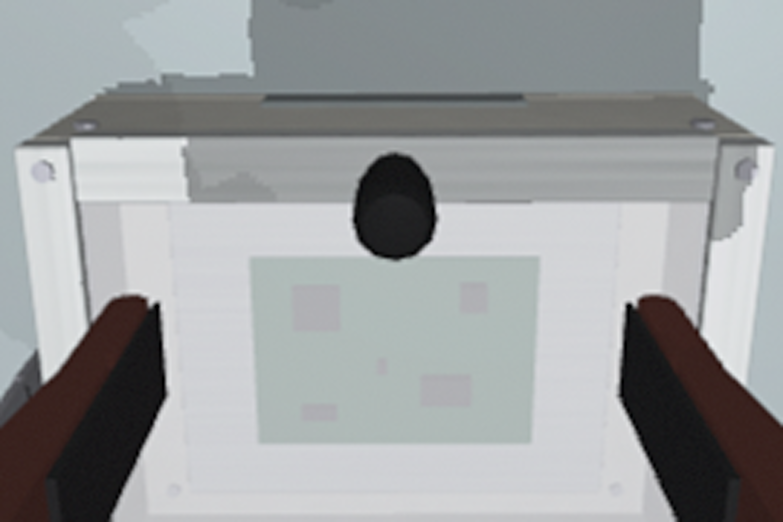

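The tool yaw now matches the hood, with its front edge level, and the knob is at (256,208) between the fingers. Going down to grip it.

Emit:
{"fn": "carry_out", "kwargs": {
  "deltas": [0.008,0.2,0.004,0,0,0,1,0,0.2,0,0,0,0,1,0,0.2,0,0,0,0,1,0,0.2,0,0,0,0,1,0,0.08,0,0,0,0,1,0,0.05,0,0,0,0,1,0,0,0,0,0,0,1,0,0,0,0,0,0,1]
}}

```text
time_s: 17.77
position: [527.8, 196.9, 98.6]
orientation: [-1.569, 0.058, -0.061]
contact_force: [0.5, -0.2, -0.6]
opening: 0.999
```

Emit:
{"fn": "carry_out", "kwargs": {
  "deltas": [0,0,0,0,0,0,-1,0,0,0,0,0,0,-1,0,0,0,0,0,0,-1,0,0,0,0,0,0,-1,0,0,0,0,0,0,-1,0,0,0,0,0,0,-1,0,0,0,0,0,0,-1,0,0,0,0,0,0,-1,0,0,0,0,0,0,-1,0,0,0,0,0,0,-1,0,0,0,0,0,0,-1],
  "grip_force": 45
}}

```text
time_s: 18.68
position: [526.9, 196.2, 97.2]
orientation: [-1.571, 0.059, -0.058]
contact_force: [-0.0, -3.3, -0.2]
opening: 0.265
```

Run:
```python
from h import *
s=robot.get_state(); print(s['time_s'],s['position'],s['contact_force'],s['moment'],s['opening']*88)
snap('wrist','w10');snap('side','s10')
```

```text
18.6833 [526.89241315 196.18693072  97.18590932] [-0.03025764 -3.26561885 -0.19415867] [-0.54555777 -0.04329653  0.05663011] 23.357176262209364
```

View pics/w10.png

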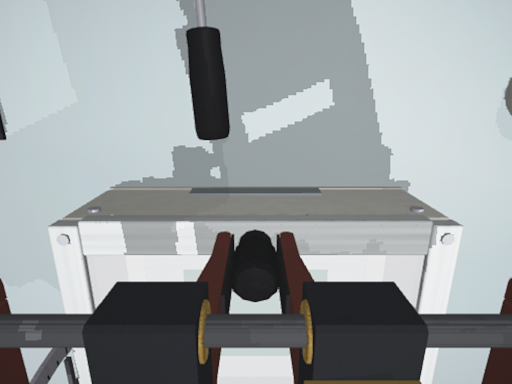

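View pics/s10.png

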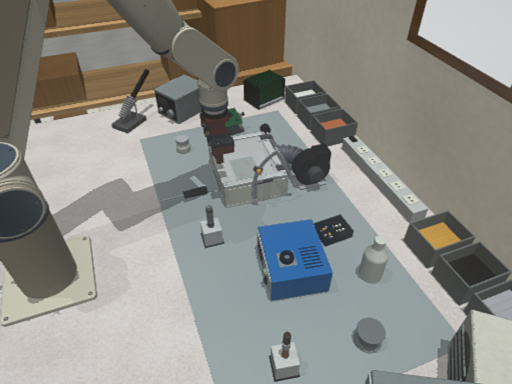

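Gripped at 23–24 mm. I'll lift by rotating the tool with the hood about its hinge, 0.04 rad per row.

Emit:
{"fn": "carry_out", "kwargs": {
  "deltas": [0.003,-0.0326,-0.003,0,0,0.01,-1,0.006,-0.0652,0,0,0,0.02,-1,0.006,-0.0652,0,0,0,0.02,-1,0.006,-0.0652,0,0,0,0.02,-1,0.003,-0.0326,0,0,0,0.01,-1,0,0,0,0,0,0,-1,0,0,0,0,0,0,-1]
}}

```text
time_s: 19.37
position: [531.4, 195.8, 127.6]
orientation: [-1.561, 0.185, 0.067]
contact_force: [-0.7, -2.0, -2.8]
opening: 0.266
```

Run:
```python
from h import *
s=robot.get_state(); print(s['time_s'],s['position'],s['contact_force'],s['moment'],s['opening']*88,s['q'])
Rm=R.from_rotvec(s['orientation']).as_matrix(); print(np.arctan2(Rm[2,1],1), Rm.round(3))
```

```text
19.3667 [531.41223526 195.82867476 127.6292344 ] [-0.72399969 -2.04228846 -2.83877507] [-0.1983514  -0.12521281  0.10242886] 23.379539601218543 [ 0.30019895  0.52794115  1.72396612  0.06755326  1.04010585 -1.2337725 ]
-0.7789468681154308 [[ 0.984 -0.159  0.075]
 [-0.074  0.012  0.997]
 [-0.16  -0.987 -0.   ]]
```

Emit:
{"fn": "carry_out", "kwargs": {
  "deltas": [0.003,-0.0326,0,0,0,0.01,-1,0.006,-0.0652,0,0,0,0.02,-1,0.006,-0.0652,0,0,0,0.02,-1,0.006,-0.0652,0,0,0,0.02,-1,0.006,-0.0652,0,0,0,0.02,-1,0.006,-0.0652,0,0,0,0.02,-1,0.003,-0.0326,0,0,0,0.01,-1,0,0,0,0,0,0,-1,0,0,0,0,0,0,-1]
}}

```text
time_s: 20.12
position: [547.2, 194.7, 171.7]
orientation: [-1.533, 0.372, 0.256]
contact_force: [-3.0, -1.7, -1.5]
opening: 0.26
```

Run:
```python
from h import *
s=robot.get_state(); print(s['time_s'],s['position'],s['contact_force'],s['moment'],s['opening']*88,s['q'])
for c,n in (('wrist','w11'),('side','s11'),('scene','c11')): snap(c,n)
a=cv2.resize(load('s11')['im'][110:220,190:330,::-1],None,fx=5.5,fy=5.5,interpolation=cv2.INTER_CUBIC); cv2.imwrite('pics/s11z.png',a)
a=cv2.resize(load('c11')['im'][120:260,260:420,::-1],None,fx=4,fy=4,interpolation=cv2.INTER_CUBIC); cv2.imwrite('pics/c11z.png',a)
```

```text
20.1167 [547.17300685 194.68807114 171.672252  ] [-2.96967268 -1.65899479 -1.50242514] [-0.23608819  0.07325909  0.18907926] 22.902059204761517 [ 0.25424336  0.60409286  1.5156379   0.12774467  1.40522294 -1.28687951]
```

View pics/w11.png

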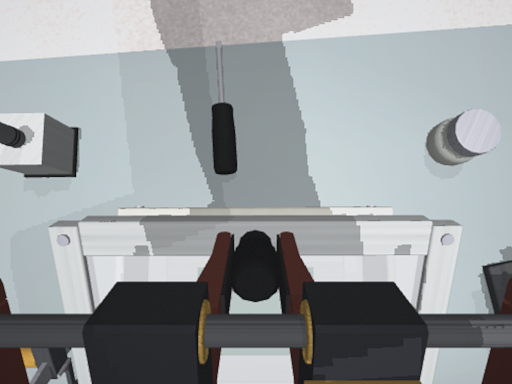

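View pics/s11z.png

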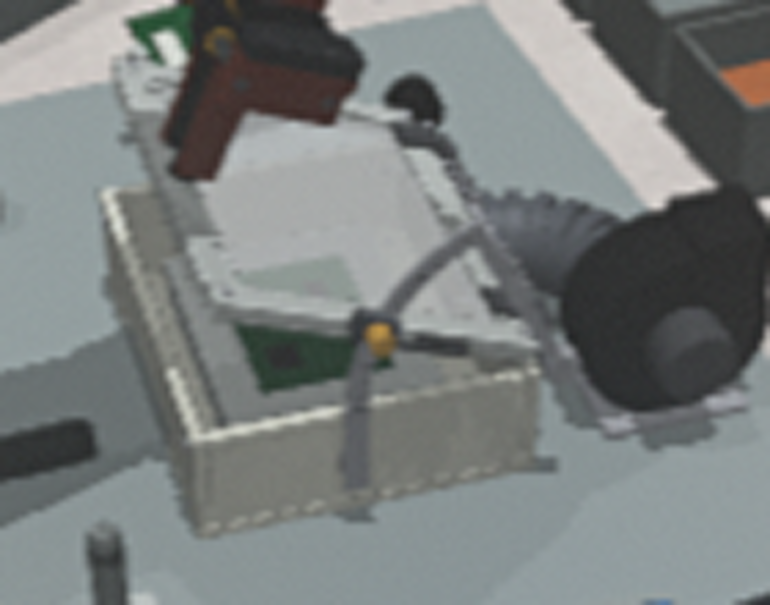

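View pics/c11z.png

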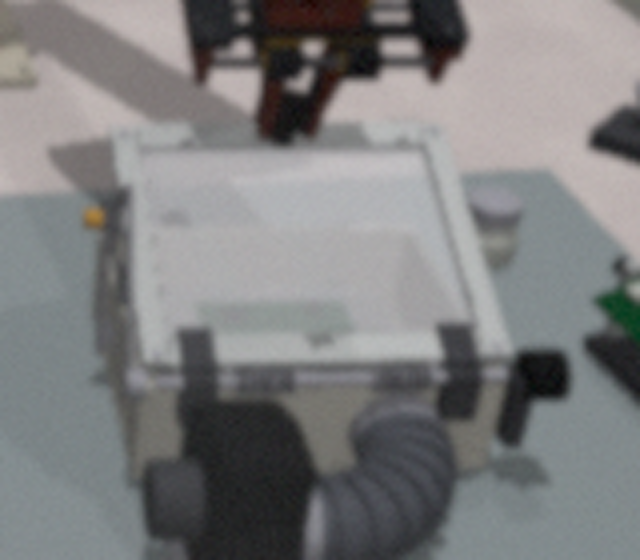

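At 0.40 rad the pointer (the dark bar in the side crop, from (470,350) leftward) ends close to the clip at (375,325). I'll zoom in on both views.

Run:
```python
from h import *
a=cv2.resize(load('w11')['im'][310:384,0:110,::-1],None,fx=7,fy=7,interpolation=cv2.INTER_CUBIC); a=np.clip(a*1.6,0,255).astype(np.uint8); cv2.imwrite('pics/w11z.png',a)
a=cv2.resize(load('s11')['im'][155:195,235:300,::-1],None,fx=12,fy=12,interpolation=cv2.INTER_CUBIC); cv2.imwrite('pics/s11y.png',a)
```

```text
(no output)
```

View pics/w11z.png

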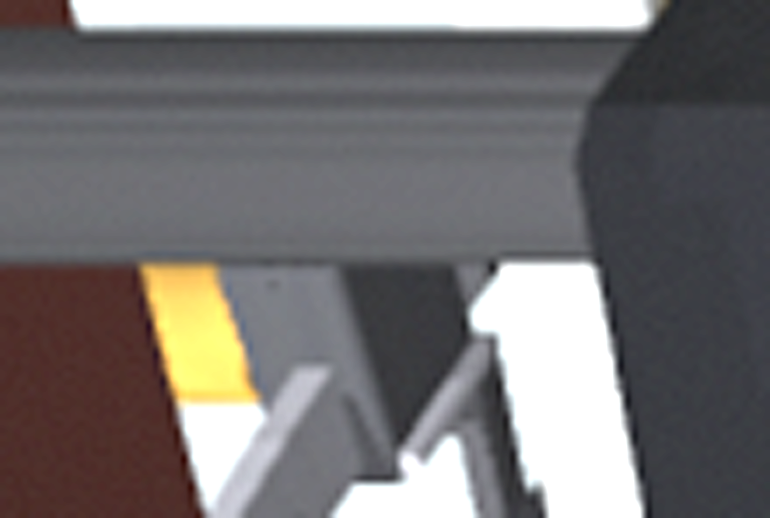

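View pics/s11y.png

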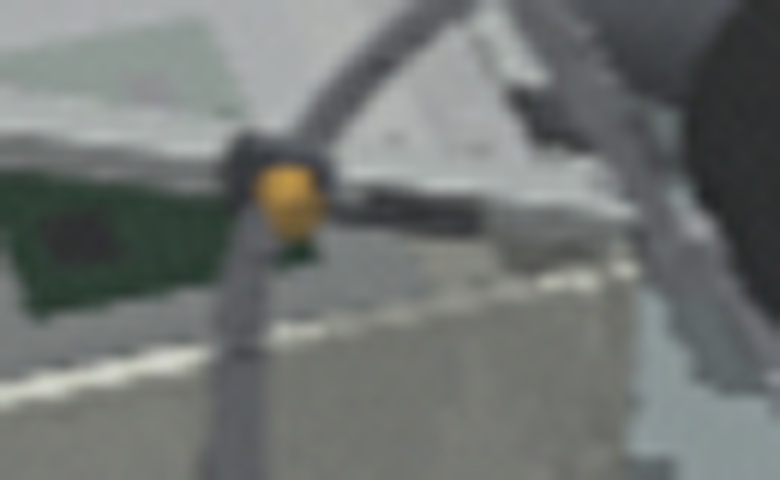

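Emit:
{"fn": "carry_out", "kwargs": {
  "deltas": [0.0082,-0.04,0,0,0,0,-1,0.0082,-0.04,0,0,0,0,-1,0.0082,-0.04,0,0,0,0,-1,0,0,0,0,0,0,-1,0,0,0,0,0,0,-1]
}}

```text
time_s: 20.68
position: [556.7, 194.0, 184.6]
orientation: [-1.532, 0.371, 0.254]
contact_force: [-1.4, -1.4, -6.6]
opening: 0.26
```

Run:
```python
from h import *
s=robot.get_state(); print(s['time_s'],s['position'],s['contact_force'],s['moment'],s['opening']*88,s['q'])
Rm=R.from_rotvec(s['orientation']).as_matrix(); print(np.arcsin(-Rm[2,0]))
for c,n in (('wrist','w12'),('side','s12')): snap(c,n)
a=cv2.resize(load('w12')['im'][280:384,0:120,::-1],None,fx=6,fy=5.5,interpolation=cv2.INTER_CUBIC); a=np.clip(a*1.3,0,255).astype(np.uint8); cv2.imwrite('pics/w12z.png',a)
a=cv2.resize(load('s12')['im'][150:195,235:300,::-1],None,fx=12,fy=12,interpolation=cv2.INTER_CUBIC); cv2.imwrite('pics/s12y.png',a)
```

```text
20.6833 [556.7351282  194.00690388 184.62029918] [-1.35044044 -1.3534696  -6.64536537] [-0.33702504 -0.0264039   0.16356234] 22.843824488887968 [ 0.24979963  0.60067136  1.48708433  0.12567004  1.43530389 -1.28671469]
0.3993169511968487
```

View pics/w12.png

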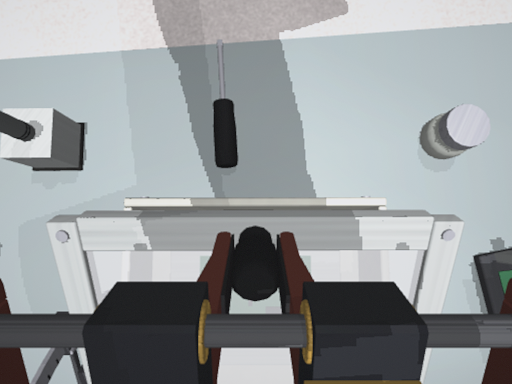

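View pics/w12z.png

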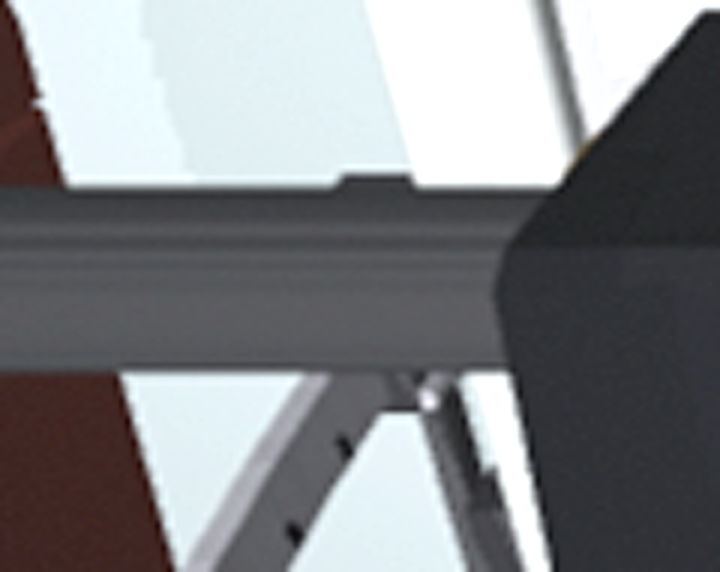

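View pics/s12y.png

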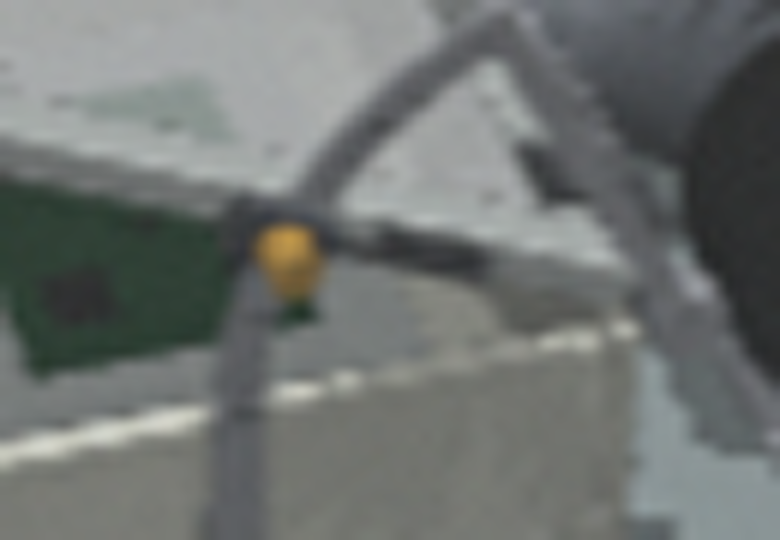

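The clip is just behind the gripper's crossbar in the wrist view. I'll pivot the tool about the held knob by about −0.15 rad to bring the clip and pointer into view.

Emit:
{"fn": "carry_out", "kwargs": {
  "deltas": [0.008,0,0,0,0,-0.025,-1,0.008,0,0,0,0,-0.025,-1,0.008,0,0,0,0,-0.025,-1,0,0,0,0,0,0,-1,0,0,0,0,0,0,-1]
}}

```text
time_s: 21.2
position: [559.8, 193.8, 183.7]
orientation: [-1.552, 0.252, 0.136]
contact_force: [2.8, -3.0, -8.9]
opening: 0.266
```

Run:
```python
from h import *
s=robot.get_state(); print(s['time_s'],s['position'],s['contact_force'],s['moment'],s['opening']*88)
Rm=R.from_rotvec(s['orientation']).as_matrix(); print(np.arcsin(-Rm[2,0]))
for c,n in (('wrist','w13'),('side','s13')): snap(c,n)
a=cv2.resize(load('w13')['im'][220:384,0:140,::-1],None,fx=5,fy=3.6,interpolation=cv2.INTER_CUBIC); cv2.imwrite('pics/w13z.png',a)
```

```text
21.2 [559.81827729 193.7613502  183.73902129] [ 2.79193151 -3.02959197 -8.91296252] [-0.46348633 -0.66949305  0.10641697] 23.425493458870463
0.24756485703055317
```

View pics/w13.png

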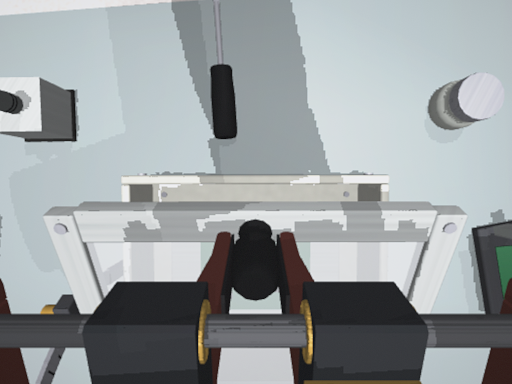

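View pics/w13z.png

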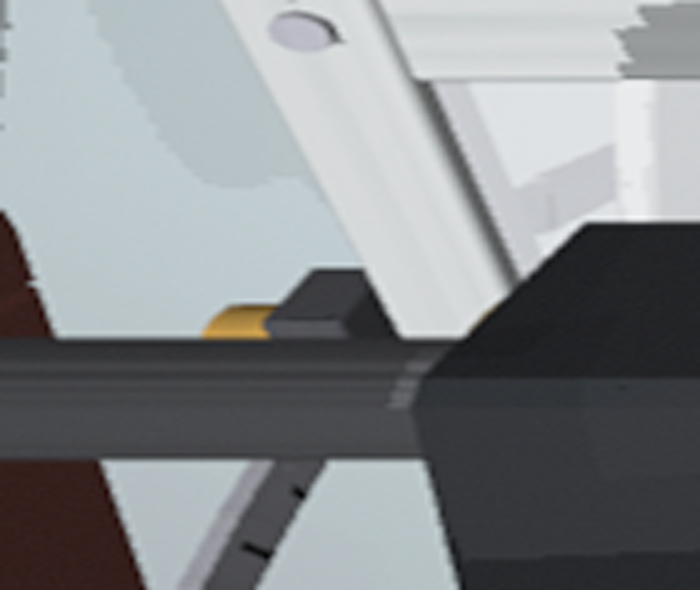

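Emit:
{"fn": "carry_out", "kwargs": {
  "deltas": [0.008,0,-0.002,0,0,-0.025,-1,0.008,0,-0.002,0,0,-0.025,-1,0.008,0,0,0,0,-0.025,-1,0,0,0,0,0,0,-1,0,0,0,0,0,0,-1]
}}

```text
time_s: 21.72
position: [562.3, 193.6, 183.2]
orientation: [-1.564, 0.136, 0.019]
contact_force: [4.4, -0.7, -9.9]
opening: 0.266
```

Run:
```python
from h import *
s=robot.get_state(); print(s['time_s'],s['position'],s['contact_force'],s['moment'],s['opening']*88)
Rm=R.from_rotvec(s['orientation']).as_matrix(); print(np.arcsin(-Rm[2,0]))
for c,n in (('wrist','w14'),('side','s14')): snap(c,n)
a=cv2.resize(load('w14')['im'][200:344,0:140,::-1],None,fx=5,fy=4,interpolation=cv2.INTER_CUBIC); cv2.imwrite('pics/w14z.png',a)
```

```text
21.7167 [562.28320298 193.59966561 183.18776888] [ 4.38534862 -0.71005992 -9.94423186] [-0.22839202 -0.64951314  0.03003775] 23.428747937767284
0.09883537990480774
```

View pics/w14.png

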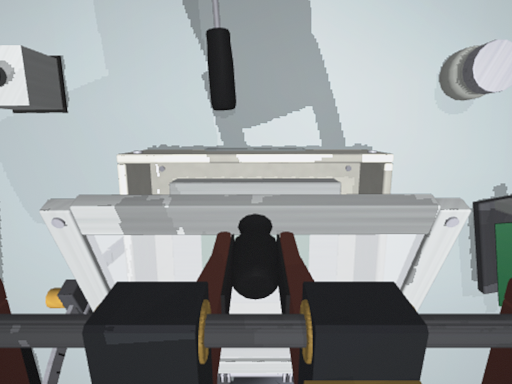

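View pics/w14z.png

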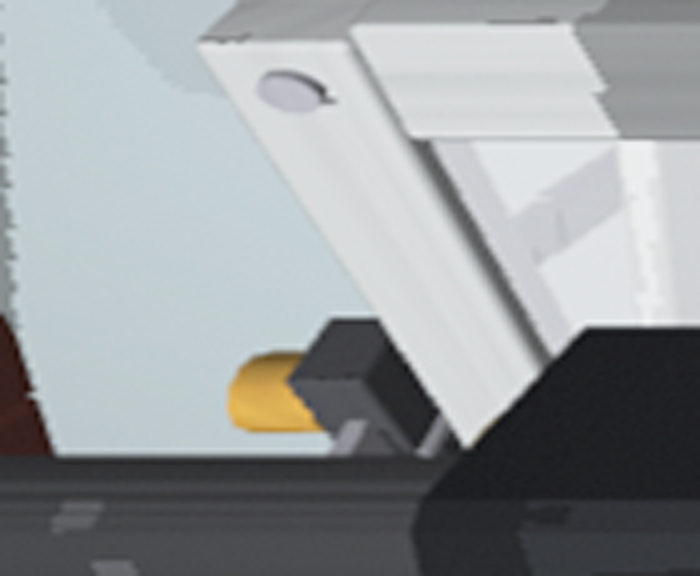

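Emit:
{"fn": "carry_out", "kwargs": {
  "deltas": [0.008,0,0,0,0,-0.025,-1,0.008,0,0,0,0,-0.025,-1,0.004,0,0,0,0,-0.0125,-1,0,0,0,0,0,0,-1,0,0,0,0,0,0,-1]
}}

```text
time_s: 22.23
position: [564.3, 193.4, 182.8]
orientation: [-1.57, 0.04, -0.079]
contact_force: [5.2, 0.3, -10.3]
opening: 0.259
```

Run:
```python
from h import *
s=robot.get_state(); print(s['time_s'],s['position'],s['contact_force'],s['moment'],s['opening']*88)
Rm=R.from_rotvec(s['orientation']).as_matrix(); print(np.arcsin(-Rm[2,0]))
for c,n in (('wrist','w15'),('side','s15')): snap(c,n)
a=cv2.resize(load('w15')['im'][220:330,20:130,::-1],None,fx=6,fy=5,interpolation=cv2.INTER_CUBIC);a=np.clip(a*1.3,0,255).astype(np.uint8);  cv2.imwrite('pics/w15z.png',a)
a=cv2.resize(load('s15')['im'][110:220,190:330,::-1],None,fx=5.5,fy=5.5,interpolation=cv2.INTER_CUBIC); cv2.imwrite('pics/s15z.png',a)
```

```text
22.2333 [564.27137643 193.43756513 182.78226162] [  5.15165599   0.29543754 -10.32926376] [-0.03591568 -0.33875074  0.04216538] 22.75592906046823
-0.024697670174549678
```

View pics/w15z.png

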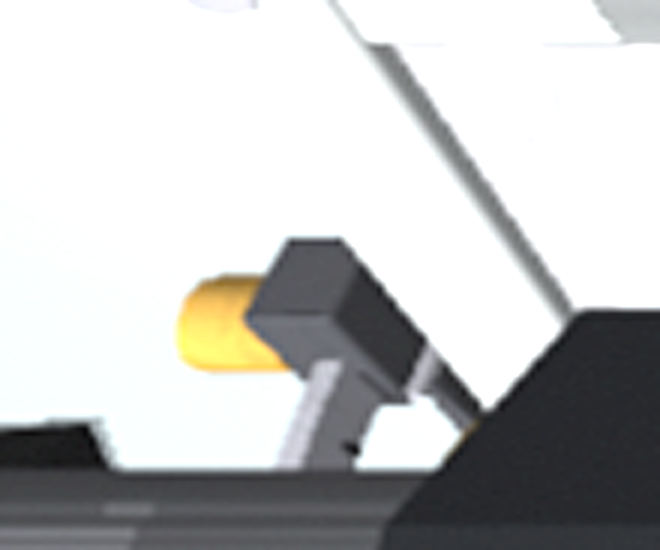

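View pics/s15z.png

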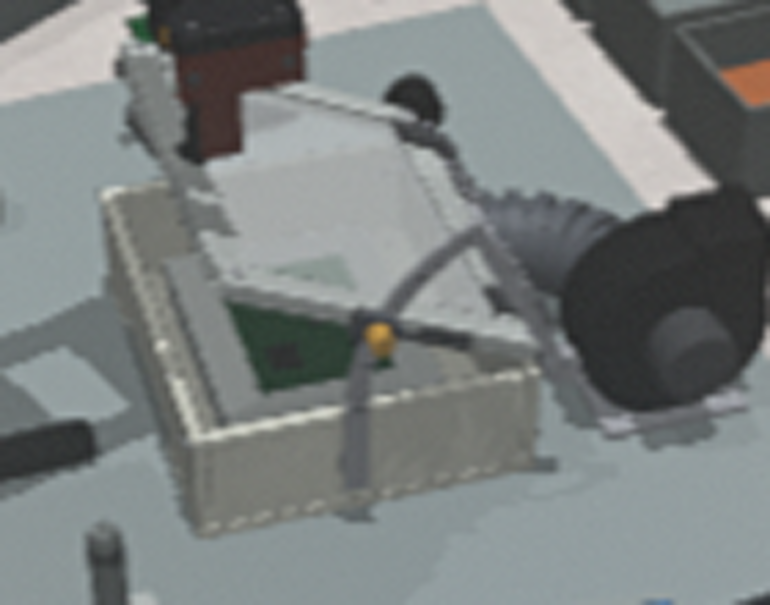

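Now it's visible: the brass nut at about (57,285), the clip block beside it, and the pointer's light end at about (90,296), just at the lower inner corner of the clip. So the hood is still a bit short. Zooming further and comparing with a model.

```bash
cat > m.py <<'E'
from h import *
yaw=-0.0757; H=np.array([722.,181.7,83.])
ex=np.array([np.cos(yaw),np.sin(yaw),0]); ey=np.array([-np.sin(yaw),np.cos(yaw),0]); ez=np.array([0,0,1.])
def hp(r,th,y,H=H): return H-ex*r*np.cos(th)+ez*r*np.sin(th)+ey*y
E
python3 - <<'E'
from m import *
L=load('w15')
a=cv2.resize(L['im'][255:315,45:115,::-1],None,fx=11,fy=10,interpolation=cv2.INTER_CUBIC); a=np.clip(a*1.1,0,255).astype(np.uint8); cv2.imwrite('pics/w15y.png',a)
for i in (.44,.48,.52):
  for y in (-123,-130):
    print(i,y,[np.round(proj(L,hp(110,i+d,y)),1) for d in (-.0636,0,.0636)], 'outer',[np.round(proj(L,hp(125,i+d,y)),1) for d in (-.0636,.0636)])
E
```

```text
0.44 -123 [array([ 99.4, 278.5]), array([ 96.1, 286.3]), array([ 92.9, 294.8])] outer [array([ 93.2, 266.6]), array([ 85.2, 285.4])]
0.44 -130 [array([ 90.5, 278.5]), array([ 87. , 286.3]), array([ 83.6, 294.8])] outer [array([ 83.9, 266.6]), array([ 75.4, 285.4])]
0.48 -123 [array([ 97.3, 283.4]), array([ 94.1, 291.6]), array([ 90.9, 300.4])] outer [array([ 90.7, 272.2]), array([ 82.7, 291.9])]
0.48 -130 [array([ 88.3, 283.4]), array([ 84.9, 291.6]), array([ 81.5, 300.4])] outer [array([ 81.2, 272.2]), array([ 72.8, 291.9])]
0.52 -123 [array([ 95.3, 288.5]), array([ 92.1, 297. ]), array([ 89. , 306.2])] outer [array([ 88.1, 278. ]), array([ 80.3, 298.8])]
0.52 -130 [array([ 86.1, 288.5]), array([ 82.8, 297. ]), array([ 79.5, 306.2])] outer [array([ 78.6, 278. ]), array([ 70.3, 298.8])]
```

View pics/w15y.png

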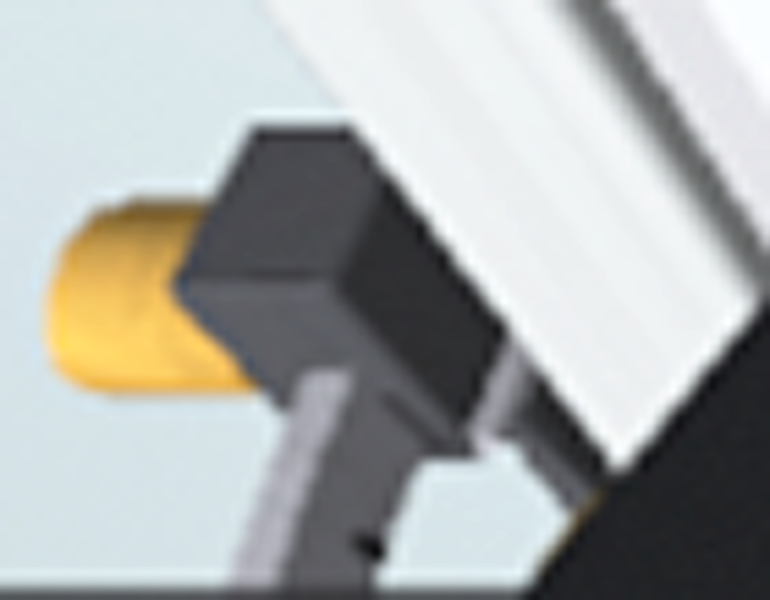

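Run:
```python
from m import *
from scipy.optimize import fsolve, least_squares
def inv(n,px,r):
    L=load(n); return fsolve(lambda v:np.array(proj(L,hp(r,v[0],v[1])))-px,[.45,-125])
w11=lambda x,y:(x/7,310+y/7)
w12=lambda x,y:(x/6,280+y/5.5)
w15=lambda x,y:(45+x/11,255+y/10)
print('w11 ptr',inv('w11',w11(405,458),109),inv('w11',w11(490,348),109))
print('w11 clip up inner',inv('w11',w11(398,475),110),inv('w11',w11(380,470),110))
print('w12 ptr upper',inv('w12',w12(430,405),109))
print('w15 ptr',inv('w15',w15(482,445),109),inv('w15',w15(515,350),109))
print('w15 clip up inner',inv('w15',w15(468,452),110))
# clip fit in w15: unknown i, rout, yC, yL
L=load('w15'); obs=[w15(468,452),w15(335,280),w15(355,130),w15(180,280),w15(250,130)]
def f(v):
    i,ro,yc,yl,wh=v
    P=[hp(110,i+.0636,yc),hp(ro,i+wh,yc),hp(ro,i-wh,yc),hp(ro,i+wh,yl),hp(ro,i-wh,yl)]
    return np.concatenate([np.array(proj(L,p))-o for p,o in zip(P,obs)])
s=least_squares(f,[.48,125,-125,-137,.06]); print('fit',s.x.round(4),s.fun.round(1))
```

```text
w11 ptr [   0.5200493  -126.23120342] [   0.40936015 -125.01650679]
w11 clip up inner [   0.54186338 -125.26682233] [   0.53751407 -127.15485888]
w12 ptr upper [   0.53326009 -124.62183022]
w15 ptr [   0.53350215 -125.33961253] [   0.46322061 -125.737893  ]
w15 clip up inner [   0.54228452 -125.57237307]
fit [ 4.848000e-01  1.351804e+02 -1.258864e+02 -1.344461e+02  4.100000e-02] [-0.7  0.9 -1.7 -0.6  2.5  0.3 -0.  -0.6  0.1  0.3]
```

Run:
```python
from h import *
def c(n,x0,y0,w,h,f,g=1.): 
    a=cv2.resize(load(n)['im'][y0:y0+h,x0:x0+w,::-1],(390,390),interpolation=cv2.INTER_CUBIC); return np.clip(a*g,0,255).astype(np.uint8)
cv2.imwrite('pics/cmp1.png',np.hstack([c('w8',160,255,55,55,7),c('w11',25,330,54,54,7,1.2)]))
cv2.imwrite('pics/cmp2.png',np.hstack([c('w12',40,334,50,50,7,1.2),c('w15',65,270,45,45,7,1.2)]))
```

```text
(no output)
```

View pics/cmp1.png

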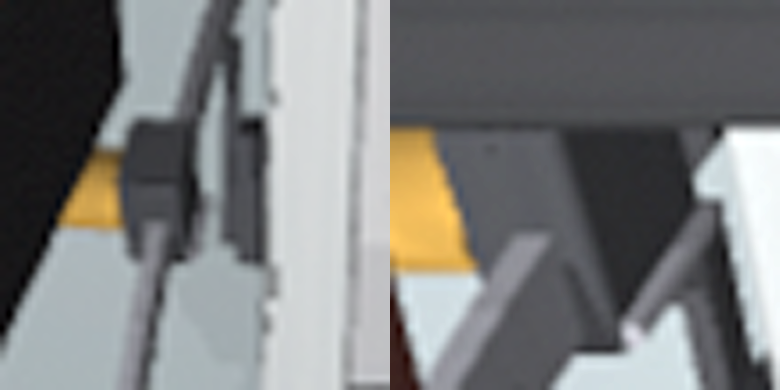

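View pics/cmp2.png

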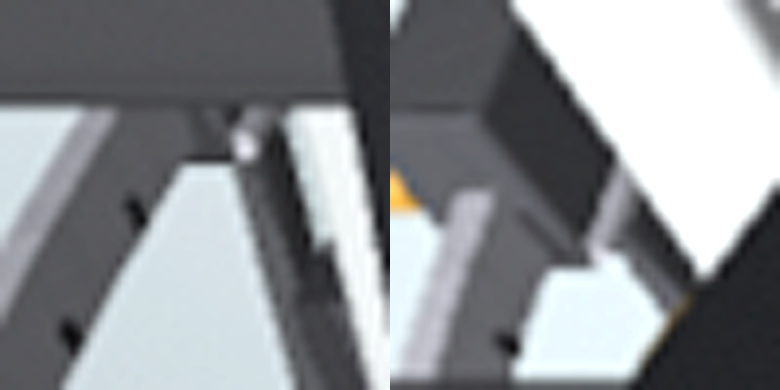

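Run:
```python
from m import *
Ls={k:load(k) for k in ('w8','w11','w12','w15')}
P={'w8':(160+200*55/390,255+243*55/390),'w11':(25+(632-390)*54/390,330+330*54/390),'w12':(40+243*50/390,334+145*50/390),'w15':(65+(597-390)*45/390,270+248*45/390)}
def tohf(x): d=x-H; X,Y,Z=d@ex,d@ey,d@ez; return 'r %.1f th %.3f y %.1f'%(np.hypot(X,Z),np.arctan2(Z,-X),Y)
for ks in (('w8','w11','w12','w15'),('w11','w12','w15'),('w8','w15'),('w11','w15'),('w12','w15')):
    x,r=tri([(Ls[k],P[k]) for k in ks]); print(ks,tohf(x),np.round(r,1))
# far end of bar
Q={'w11':(25+(712-390)*54/390,330+210*54/390),'w15':(65+(628-390)*45/390,270+170*45/390)}
x,r=tri([(Ls[k],Q[k]) for k in Q]); print('far',tohf(x),r)
```

```text
('w8', 'w11', 'w12', 'w15') r 111.7 th 0.536 y -123.8 [1.6 0.5 0.9 0.4]
('w11', 'w12', 'w15') r 109.9 th 0.530 y -125.0 [0.2 0.2 0.1]
('w8', 'w15') r 115.5 th 0.545 y -122.3 [0.7 0.7]
('w11', 'w15') r 110.9 th 0.535 y -124.5 [0. 0.]
('w12', 'w15') r 109.4 th 0.529 y -125.2 [0.1 0.1]
far r 124.7 th 0.527 y -115.8 [np.float64(0.9981663558479842), np.float64(0.9981663558479751)]
```

Run:
```python
from m import *
from scipy.optimize import fsolve
def inv(n,px,y):
    L=load(n); s,_,ok,_m=fsolve(lambda v:np.array(proj(L,hp(v[0],v[1],y)))-px,[105,.47],full_output=1); return s.round(3) if ok==1 else None
A=[('w11',(25+(x-390)*54/390,330+y*54/390)) for x,y in ((688,300),(705,345),(722,385))]
A+=[('w12',(40+x*50/390,334+y*50/390)) for x,y in ((245,180),(265,270),(288,380))]
A+=[('w15',(65+(x-390)*45/390,270+y*45/390)) for x,y in ((622,250),(645,280),(668,310))]
for n,p in A: print(n,np.round(p,1),[inv(n,p,y) for y in (-122,-124,-126)])
for n in ('w11','w12','w15'):
    L=load(n)
    for th in (.396,.475): print(n,th,'tip edges',[np.round(proj(L,hp(109,th+d,-124)),1) for d in (-.04,0,.04)],np.round(proj(L,hp(85,th,-124)),1))
```

```text
w11 [ 66.3 371.5] [array([109.578,   0.499]), array([106.584,   0.476]), array([103.648,   0.452])]
w11 [ 68.6 377.8] [array([103.524,   0.496]), array([100.439,   0.472]), array([97.417,  0.446])]
w11 [ 71.  383.3] [array([97.738,  0.491]), array([94.572,  0.465]), array([91.475,  0.437])]
w12 [ 71.4 357.1] [array([111.243,   0.573]), array([108.119,   0.551]), array([105.048,   0.529])]
w12 [ 74.  368.6] [array([101.661,   0.588]), array([98.346,  0.565]), array([95.085,  0.54 ])]
w12 [ 76.9 382.7] [array([89.84 ,  0.613]), array([86.276,  0.588]), array([82.768,  0.561])]
w15 [ 91.8 298.8] [array([111.464,   0.538]), array([107.669,   0.523]), array([103.899,   0.507])]
w15 [ 94.4 302.3] [array([105.947,   0.542]), array([102.055,   0.526]), array([98.189,  0.509])]
w15 [ 97.1 305.8] [array([100.245,   0.546]), array([96.252,  0.53 ]), array([92.288,  0.512])]
w11 0.396 tip edges [array([ 76.2, 353.3]), array([ 72.7, 358. ]), array([ 69.1, 363.2])] [ 78.3 386. ]
w11 0.475 tip edges [array([ 69.2, 363.1]), array([ 65.6, 368.6]), array([ 61.8, 374.6])] [ 73.2 394.7]
w12 0.396 tip edges [array([ 86.7, 332.6]), array([ 83.6, 336.7]), array([ 80.5, 341.2])] [ 88.7 363.6]
w12 0.475 tip edges [array([ 80.6, 341.1]), array([ 77.4, 345.9]), array([ 74.1, 351.1])] [ 84.1 371.2]
w15 0.396 tip edges [array([ 99.6, 277. ]), array([ 97.5, 281.6]), array([ 95.5, 286.5])] [106.8 298.3]
w15 0.475 tip edges [array([ 95.5, 286.4]), array([ 93.5, 291.5]), array([ 91.5, 296.9])] [104.1 305.8]
```

Run:
```python
from m import *
from scipy.optimize import fsolve
def inv(n,px,y):
    L=load(n); s,_,ok,_m=fsolve(lambda v:np.array(proj(L,hp(v[0],v[1],y)))-px,[105,.47],full_output=1); return s.round(3)
for n,p in [('s11',(263.75,172.25)),('s11',(269,172.8)),('s11',(275,173.5)),('s12',(266.7,170)),('s12',(271,170.7)),('s12',(275,171.5))]: print(n,[inv(n,p,y) for y in (-123,-126)])
def z(n,pts,half):
    L=load(n); a=cv2.resize(L['im'][150:190,240:290,::-1],None,fx=14,fy=14,interpolation=cv2.INTER_CUBIC)
    cv2.imwrite('pics/%sq.png'%n,a)
z('s15',0,0)
L=load('s15')
for i in (.46,.485,.51):
    q=[proj(L,hp(r,i+d,y)) for y in (-125.5,-134.5) for r in (110,130) for d in (-.0636,.0636)]
    print(i,[((a-240)*14,(b-150)*14) for a,b in q].__repr__() and np.round([((a-240)*14,(b-150)*14) for a,b in q]).tolist(), 'nut',np.round([((a-240)*14,(b-150)*14) for a,b in [proj(L,hp(118,i,-143)),proj(L,hp(118,i,-148))]]).tolist())
```

```text
s11 [array([94.052,  0.366]), array([95.943,  0.388])]
s11 [array([76.598,  0.368]), array([78.558,  0.395])]
s11 [array([56.267,  0.366]), array([58.304,  0.403])]
s12 [array([88.413,  0.47 ]), array([90.528,  0.491])]
s12 [array([73.772,  0.481]), array([75.961,  0.505])]
s12 [array([59.722,  0.487]), array([61.976,  0.517])]
0.46 [[274.0, 299.0], [303.0, 247.0], [189.0, 287.0], [222.0, 225.0], [287.0, 326.0], [316.0, 273.0], [201.0, 314.0], [235.0, 251.0]] nut [[280.0, 318.0], [287.0, 333.0]]
0.485 [[279.0, 289.0], [309.0, 236.0], [195.0, 275.0], [230.0, 212.0], [292.0, 315.0], [323.0, 263.0], [207.0, 301.0], [243.0, 239.0]] nut [[286.0, 307.0], [293.0, 322.0]]
0.51 [[284.0, 278.0], [316.0, 226.0], [201.0, 262.0], [238.0, 200.0], [297.0, 305.0], [330.0, 253.0], [213.0, 289.0], [251.0, 227.0]] nut [[293.0, 296.0], [300.0, 311.0]]
```

View pics/s15q.png

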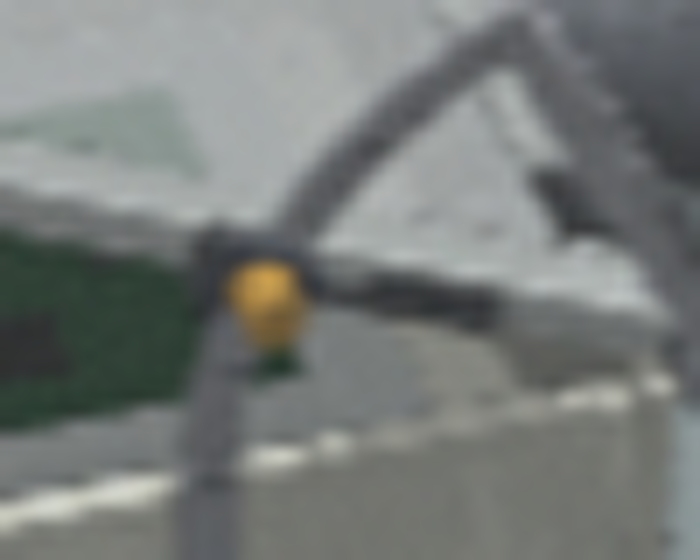

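The different estimates put the index at about 0.475–0.49 rad; the hood stands at about 0.475. I'll raise it by 0.01 and look again.

Emit:
{"fn": "carry_out", "kwargs": {
  "deltas": [0.01,-0.0132,0,0,0,0,-1,0,0,0,0,0,0,-1,0,0,0,0,0,0,-1,0,0,0,0,0,0,-1]
}}

```text
time_s: 22.67
position: [565.4, 193.3, 184.4]
orientation: [-1.57, 0.04, -0.079]
contact_force: [5.3, 2.3, -11.8]
opening: 0.264
```

Run:
```python
from m import *
s=robot.get_state(); print(s['time_s'],s['position'],s['contact_force'],s['moment'],s['opening']*88)
Rm=R.from_rotvec(s['orientation']).as_matrix(); g=s['position']-19*Rm[:,1]-H; print('theta',np.arctan2(g@ez,-g@ex)-.1681)
for c,n in (('wrist','w16'),('side','s16')): snap(c,n)
a=cv2.resize(load('w16')['im'][260:315,55:110,::-1],(550,550),interpolation=cv2.INTER_CUBIC); cv2.imwrite('pics/w16z.png',a)
a=cv2.resize(load('s16')['im'][150:190,240:290,::-1],None,fx=14,fy=14,interpolation=cv2.INTER_CUBIC);cv2.imwrite('pics/s16q.png',a)
```

```text
22.6667 [565.43671724 193.31363862 184.38883531] [  5.27889505   2.33215081 -11.7883746 ] [ 0.39175577 -0.20744501 -0.06521317] 23.192301087996732
theta 0.48462113110918914
```

View pics/w16z.png

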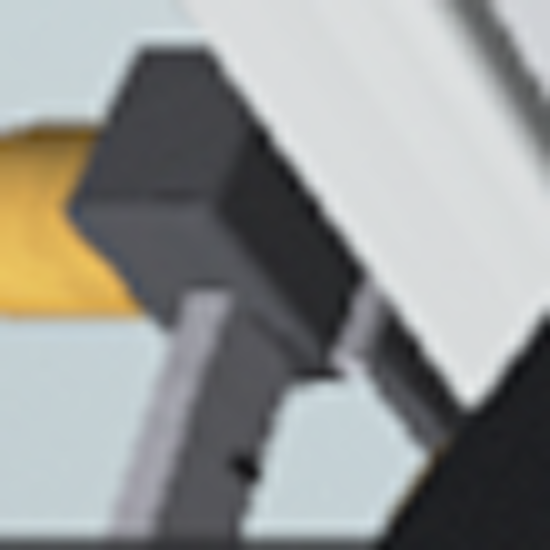

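View pics/s16q.png

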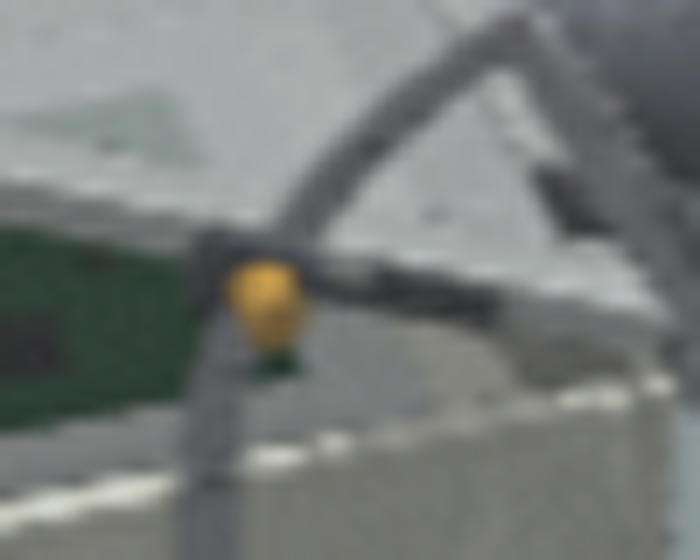

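The hood is at about 0.485 rad and lines up with the clip in both views. I'll check that it holds still and that the bench is undisturbed.

Emit:
{"fn": "carry_out", "kwargs": {
  "deltas": [0,0,0,0,0,0,-1,0,0,0,0,0,0,-1,0,0,0,0,0,0,-1,0,0,0,0,0,0,-1,0,0,0,0,0,0,-1,0,0,0,0,0,0,-1,0,0,0,0,0,0,-1,0,0,0,0,0,0,-1]
}}

```text
time_s: 23.43
position: [565.5, 193.3, 184.4]
orientation: [-1.57, 0.04, -0.079]
contact_force: [4.8, 1.4, -11.3]
opening: 0.266
```

Run:
```python
from m import *
s=robot.get_state(); print(s['time_s'],s['position'],s['contact_force'],s['opening']*88,s['joint_velocities'].round(4))
Rm=R.from_rotvec(s['orientation']).as_matrix(); g=s['position']-19*Rm[:,1]-H; print('theta',np.arctan2(g@ez,-g@ex)-.1681)
snap('side','s17'); snap('wrist','w17')
a=load('s16')['im'].astype(int);b=load('s17')['im'].astype(int);print('motion',np.abs(a-b).mean(),np.abs(load('w16')['im'].astype(int)-load('w17')['im']).mean())
```

```text
23.4333 [565.47229958 193.33046826 184.39613217] [  4.80602328   1.3749388  -11.29425339] 23.448139724983683 [-0.0003  0.0012  0.0003 -0.0002  0.0008 -0.0011]
theta 0.4847440559554984
motion 0.9973619249131944 0.5595041910807291
```

View pics/s17.png

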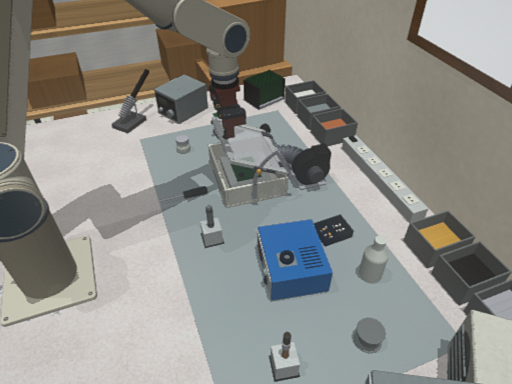

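The stylus stands in its block at (210,218), the bench is as before, and the hood is held still. I'm handing the job in.

```bash
python3 -c "
from station import robot
print(robot.finish_job())"
```

```text
the job is handed in; nothing more can be done
None
```

The job is handed in at about 23 s. The zero button is pressed, the stylus is back in its holder, and the arm is holding the hood at the index by its knob.

- **Zero button:** with the hood still shut, I pressed with the stylus until the force reached 11.8 N against a hard stop. It needs 3.9 N to be fully down.
- **Stylus:** I lowered it back into its own block until the shoulder seated (11 N, at its original height) and let go. The wrist view just after and the last side view both show it standing there.
- **Hood:** I gripped the knob and swung the hood up to 0.485 rad, judged from the arm's pose. It then held still for about 0.8 s with the joints at rest. The force at the knob was 11–12 N, slightly above the stated 4–10 N.
- **Tool pivot:** I turned the tool by about 0.4 rad around the held knob so the wrist camera could see the clip and pointer. There was no sign of slip, and I left it turned.
- **Bench:** in the last side view everything looks in its starting place, and I saw no sign of the clip being touched.

**Where the checks disagreed:** my readings of the index position ran mostly from 0.475 to 0.49 rad, with one rough early one at 0.498. The wrist close-up suggested the pointer might be about 0.01 rad too high. The side view, which is only good to about 1 mm, put it within about 0.01 rad of the clip. I took the alignment as good to about ±0.01–0.015 rad.

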